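# Clamp the stamp carriage up to a jam jar and stamp its lid

## Task

Date-stamp the gold-lidded jam jar in the white jig: swing the red-posted clamp lever anticlockwise to free the blue carriage, push the carriage along until the jar is trapped snugly between its nose and the end fence, and swing the lever clockwise again until the clamp feels firmly tight, without forcing it. Then press the black stamp plunger right down onto the lid and let it spring back up. Go gently with the glass, keep the jar standing, and leave the other two jars and the green bowl where they are.

Things in the scene. Friction and masses are not known exactly. Their poses are not given: they have to be found in the camera images.
- jig: White base plate 130 x 385 x 10 mm lying on the bench, seen with its long side along its own y. Origin on the bench, 17.5 mm from the plate's centre towards +y; x across, y along the channel towards the blue end fence, z up. Two aluminium guide bars 69 mm apart (16 mm high, brass strip on one) form a channel along y in which the jar stands. The carriage, fence and lever all belong to it.
- fence_face (a point): Centre of the fixed blue end fence's rubber face that stops the jar, 45 mm above the bench; axes as the jig's (y points on into the fence). The fence is 90 mm wide, 15 mm thick, its top 70 mm above the bench.
- carriage (a joint): Blue sliding carriage (112 wide, 130 long, saddle top 80 mm above the bench) on the guides. Value in m, 0 at the end far from the fence, grows as it slides towards the fence (+y of the jig), range 0 to 0.18. Slides with about 5 N when the clamp is free, does not slide when it is tight.
- nose (a point): Centre of the carriage's flat nose face that meets the jar, 45 mm above the bench; axes as the jig's (y points to the jar and the fence).
- mast_back (a point): A good place to push the carriage: back face (away from the fence, facing -y of the jig) of the upright aluminium mast, 40 mm wide, at 135 mm above the bench. The mast stands on the carriage's nose end, y 0 to -22 mm from the nose, from 80 to 150 mm above the bench. The stamp arm reaches from it over the jar (underside 128, top 142 mm).
- lever (a joint): Clamp lever on an upright screw; rad, -1.6 to 0.9, grows as it turns CLOCKWISE seen from above (tightens). Tight near 0.2 at the start; 1 rad back from tight the carriage is free. The guides are worn unevenly: further along it tightens at another angle (about -0.4 to 0.7), told only by the rising resistance: freely turning 3.5 N at the post, firmly tight 6 to 8, overstrained above 15.
- post (a point): Centre of the lever's upright red post, 16 mm diameter, from 126 to 168 mm above the bench; this point is 150 mm above the bench. It stands 75 mm from the screw's axis, at the end of a flat bar (top 128 mm above the bench). Push it, hook it or pinch it from above.
- lever_axis (a point): Point on the screw's upright axis at the same height as the post's point. The axis is 95 mm behind the nose and 40.5 mm to +x of the jig's centre line.
- clamp_pad: Foot of the clamp screw, 12 mm diameter, hidden under the carriage: it presses on a brass strip on the guide when the lever is tight. Origin at its underside; not to be touched.
- plunger (a joint): Spring stamp plunger; value in m, 0 up, grows as it is pressed down. It meets the jar's lid at 0.020. The spring takes 3.5 N to start and about 8.5 N at the lid; it springs back up by itself.
- plunger_top (a point): Centre of the top of the plunger's black round head, 48 mm diameter, 190 mm above the bench when up. It is 33 mm ahead of the nose, so over the middle of the lid when the nose touches the jar.
- stamp_foot: Round rubber stamp foot at the plunger's lower end, under the arm: 36 mm diameter, 6 mm thick. Origin at the middle of its underside, 120 mm above the bench when up, 20 mm above the lid. Moves with the plunger.
- fence: The fixed blue end fence, part of the jig; its origin is the jig's origin.
- jar: Round jam jar, dark red, gold lid: 66 mm diameter, lid 59 mm, 90 mm tall, 0.3 to 0.5 kg. Stands loose in the jig's channel on the 10 mm plate, between nose and fence. Origin at the middle of its underside.
- jar_b: Bystander: six-sided jam jar with red lid, 66 mm wide, 90 mm tall, beside the jig. Origin at the middle of its underside.
- jar_c: Bystander: another such jar.
- funnel_bowl: Bystander: small green bowl, 100 mm wide, 45 mm high, between jig and robot. Origin at the middle of its underside.
Not all that is in view belongs to the job. Leave any pink look-alike of the jar alone.

How it is judged (in metres and radians):
On the way, in this order (a step that is already met when the one before it is completed fails the run):
1. the clamp is freed: its foot no longer presses on the strip (contact force between clamp_pad and anything else below 1 N), for 0.2 s.
2. the carriage has pushed the jar up to the fence: the gap between nose and fence is within 2.5 mm of the jar's diameter (y of nose in the frame of fence_face above -0.0685 m and horizontal distance between jar and nose below 0.0365 m and horizontal distance between jar and fence_face below 0.0365 m), for 0.2 s.
3. the clamp is tight (foot pressing with over 30 N) with the jar still snug (all of step 2 and contact force between clamp_pad and anything else above 30 N), for 0.3 s.
4. the plunger is pressed down onto the lid (over 18 mm, stamp foot pressing the lid), clamp tight, jar snug (all of step 3 and value of joint plunger above 0.018 m and contact force between stamp_foot and jar above 1 N).
At the end, for the whole second after the job is handed in: The jar stands upright on the jig's plate, at rest, trapped between nose and fence with no more than 2.5 mm play; the clamp is tight (its foot presses with over 30 N); the plunger is back up (within 3 mm) (all of step 3 and value of joint plunger below 0.003 m and angle between jar's own z axis and vertical below 0.05 rad and height (world z) of jar below 0.016 m and linear speed of jar below 0.02 m/s and velocity of joint carriage between -0.01 and 0.01 m/s); the robot touches nothing.
It fails at once if the clamp is forced: its foot presses with over 400 N (contact force between clamp_pad and anything else above 400 N).
It fails at once if the jar is rammed or squeezed against the fence with over 80 N (contact force between jar and fence above 80 N).
It fails at once if the jar is tipped by more than 0.3 rad (angle between jar's own z axis and vertical above 0.3 rad).
It fails at once if another jar or the green bowl is moved by more than 20 mm (distance of any of jar_b, jar_c, funnel_bowl from where it was at the start of the episode above 0.02 m).
It also fails if it takes over 72 s, if anything falls off the work surface, if the arm or the gripper's body presses on something with over 40 N, if the wrist force passes 120 N, or if a joint passes its speed limit or range.

## Robot

A 6-joint arm with a two-finger parallel gripper is mounted at the origin on the work surface. World frame = base frame: x ahead of the robot, y to its left, z up, the work surface at z = 0. Lengths are in m, angles in degrees, forces in N, time in s.
With the tool pointing down it reaches from about 0.35 to 0.8 m from the base axis. Payload 7.3 kg.
Tool frame: the origin (TCP) lies at the centre of the arm's flange, where the gripper is bolted on; the fingertips stand 173 mm ahead of it and the grasp point (between the pads) lies 155 mm ahead of it; x points along the fingers, y is the direction in which the jaws open and shut, and the axes are right-handed (so a half turn about x gives the same grasp; the last joint's range is limited). The gripper opens to 85 mm and grips with 20 to 120 N. Pads are 22 mm wide; open, the fingers measure 114 mm over their backs; the gripper's body (76 mm by 85 mm) begins 54 mm behind the grasp point. The pads swing forward as they close: fully open they stand 13 mm farther back than shut.
Start: joints at [59.702, 19.595, 87.324, -0, 73.075, -8.365], TCP at [0.196, 0.487, 0.405] pointing down, gripper open.
Joint ranges: [-145.02, 145.02], [-44.19, 115.74], [2.07, 154.8], [-57.11, 237.11], [16.16, 152.29], [-177.93, 177.93]. Speed limits (degrees/s): [147.25, 147.25, 180, 180, 180, 180].

## Interface

Orientations are given as a 3x3 rotation matrix whose columns are the frame's x, y, z axes.
In Python, from cell import sensors, imaging, workorder, regions_of gives the robot as it stands.
- The arm moves only by the tool jog_arm, never from a script. Its argument "series" is a list of rows, each a list of 7 numbers: the shift along the tool's x, y, z in mm, then the turn, a rotation vector about the tool's x, y, z in rad, then the finger opening in mm, from 0 to 85.4. In form: [[tx, ty, tz, wx, wy, wz, fingers], ...]. A call has 1 to 12 rows; each row is the pose to reach, as a shift and turn from the pose commanded when the call began, along the tool's axes at that moment; what a row does not reach only later rows make up. A row lasts 1/12 s, in which the tool goes at most 41.7 mm and 7.16 degrees, less where a joint would pass 70% of its speed; a pose out of reach is approached as far as the arm can. A call with a gripper value outside its range is refused whole. The fingers move at their own pace and stop on an object; "grip_force" is the grip in N (left out, the last holds). Time passes only in rows, so rows that repeat a pose let the fingers close. It gives the time, the measured TCP pose, the force and the opening at its end, in the units of the state.
- sensors.read_state(): the state, without advancing time (a new reading comes with each control period).
- imaging.read_camera(name): name is "scene" or "top" or "wrist"; returns a dict with "frame" (420x560x3 uint8, red, green, blue), "mtx" (3x3 intrinsics, pixels), "rvec" (rotation vector, rad) and "tvec" (3), from world to camera coordinates, as OpenCV has them. Camera axes: x right, y down, z forward; pixel columns grow to the right and rows downward; lengths in m; the calibration is good to about 2 mm. A picture is of the moment at which its call begins. There is no depth.
- workorder.sign_off(): hands the job in, once; it reports no verdict.
Trained networks look in the newest picture that a camera, given by its name, has taken for a name from the list of things; names that differ only in an ending like _2 or _b are one class to them, and where a whole thing is asked for, a point or a joint stands for the part that bears it (a point fixed in the world has none). Each returns a list of dicts, best first, with "confidence" (0 to 1); they miss things now and then, are a little off and sometimes report something else, mostly with a low value. They report only what shows in the picture. A call takes as long as a camera call. They do not tell look-alikes from the thing itself.
- regions_of(camera, target): "mask" (420x560 bool, what is visible of it) and "point" ([column, row] in pixels, amid what is visible of it).
The state is a dict: "t": time; "joints": joint angles; "dq": joint speeds; "tau": joint torques, N m; "eef_pos": TCP position; "orientation": TCP orientation; "ft_force": force on the tool from outside, world axes, zero at the start; "wrist_torque": the same for the moment, N m; "grip_width": opening from 0.0 (shut) to 1.0 (fully open).
Only numpy, scipy, OpenCV 4.12 (cv2) and the standard library are available. Lean on these libraries where they do the work, as an engineer would, in place of code of your own. Each camera call takes 0.05 s, during which the arm holds its last target.

## Working session

There is one attempt and no reset: what is moved stays moved. The work goes in short steps, Python scripts to look and compute and a tool call to move; the robot and the scene stay as the last step left them, time stands still between calls to the robot, and variables do not carry over. Pictures are saved under pics/ and viewed, and the job is handed in when it is done.

Besides the shell and the picture viewer there is one more tool, called after "Request:" by a JSON object that holds its "method" and its "body", one argument or row to a line. jog_arm: Moves the arm, as the interface text tells. Its arguments: {"type":"object","properties":{"series":{"type":"array"},"grip_force":{"type":"number"}},"required":["series"]}

```bash
mkdir -p pics; ls; cat > h.py <<'E'
import numpy as np, cv2
from cell import sensors, imaging, workorder, regions_of
def shot(n,f):
    c=imaging.read_camera(n); cv2.imwrite('pics/'+f,cv2.cvtColor(c['frame'],cv2.COLOR_RGB2BGR)); 
    np.savez('pics/'+f+'.npz',**{k:c[k] for k in('frame','mtx','rvec','tvec')}); return c
def ray(c,px):
    R=cv2.Rodrigues(np.array(c['rvec'],float))[0]; t=np.array(c['tvec'],float).ravel()
    d=R.T@(np.linalg.inv(c['mtx'])@np.array([px[0],px[1],1.])); return -R.T@t,d
def atz(c,px,z):
    o,d=ray(c,px); return o+d*(z-o[2])/d[2]
def proj(c,P):
    return cv2.projectPoints(np.array(P,float).reshape(-1,1,3),np.array(c['rvec'],float),np.array(c['tvec'],float),np.array(c['mtx'],float),None)[0].reshape(-1,2)
E
python3 - <<'E'
from h import *
s=sensors.read_state(); print(s)
for n in('scene','top','wrist'):
    c=shot(n,n+'0.png')
    for t in('jig','fence','carriage','lever','post','plunger','plunger_top','jar','jar_b','funnel_bowl','mast_back','lever_axis','nose','fence_face'):
        try: print(n,t,[(round(r['confidence'],2),np.round(r['point']),int(r['mask'].sum())) for r in regions_of(n,t)])
        except Exception as e: print(n,t,e)
E
```

```text
pics
{'t': 0.0, 'joints': array([ 5.97045406e+01,  1.96371775e+01,  8.73774452e+01,  9.56842898e-04,
        7.30738619e+01, -8.36264393e+00]), 'dq': array([-0.04179715, -0.02141393,  0.07131989, -0.01444648, -0.07023878,
       -0.05366252]), 'tau': array([ 7.19462460e-04, -4.33679724e+01, -2.46008170e+01, -9.28341683e-05,
        7.86145596e-03,  1.00170257e-05]), 'eef_pos': array([0.19598562, 0.48690396, 0.40401773]), 'orientation': array([[-7.92855052e-04,  3.73523045e-01,  9.27620562e-01],
       [-1.32538488e-03,  9.27619646e-01, -3.73523809e-01],
       [-9.99998807e-01, -1.52560451e-03, -2.40406126e-04]]), 'ft_force': array([ 0.34603354, -0.47801065, -0.22834376]), 'wrist_torque': array([ 0.02746833,  0.00643233, -0.01682238]), 'grip_width': 0.9991239726487022}
scene jig [(0.74, array([328., 286.]), 844), (0.71, array([269., 233.]), 8502), (0.52, array([239., 177.]), 474), (0.2, array([276., 193.]), 408)]
scene fence [(0.78, array([323., 287.]), 818), (0.68, array([277., 192.]), 375), (0.45, array([269., 234.]), 8492)]
scene carriage [(0.94, array([252., 205.]), 3896), (0.73,
[... 1180 characters left out ...]
, (0.69, array([292., 133.]), 855)]
top jar_b [(0.95, array([231., 115.]), 866), (0.87, array([150., 160.]), 1054), (0.78, array([232., 191.]), 878), (0.69, array([292., 133.]), 855)]
top funnel_bowl [(0.89, array([209., 258.]), 1643)]
top mast_back [(0.71, array([314., 205.]), 4195)]
top lever_axis [(0.61, array([343., 197.]), 519)]
top nose [(0.94, array([314., 200.]), 4365), (0.74, array([202., 187.]), 485)]
top fence_face [(0.86, array([292., 206.]), 9241)]
wrist jig []
wrist fence []
wrist carriage []
wrist lever []
wrist post []
wrist plunger []
wrist plunger_top []
wrist jar []
wrist jar_b []
wrist funnel_bowl []
wrist mast_back []
wrist lever_axis []
wrist nose []
wrist fence_face []
```

```bash
python3 - <<'E'
import cv2
i=cv2.imread('pics/top0.png'); cv2.imwrite('pics/top0z.png',cv2.resize(i[70:300,100:430],(792,552),interpolation=cv2.INTER_CUBIC))
E
```

```text
(no output)
```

View pics/scene0.png

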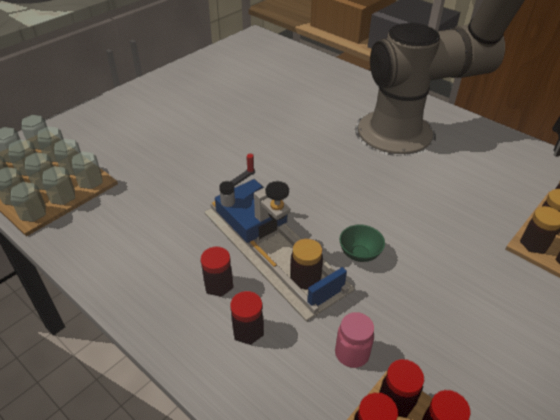

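View pics/top0z.png

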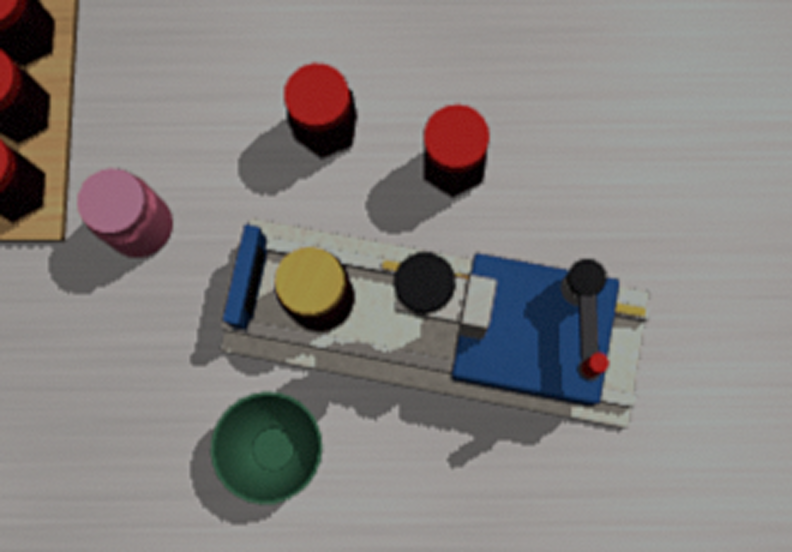

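```bash
cat > fit.py <<'E'
from h import *
from scipy.optimize import least_squares
c=np.load('pics/top0.png.npz')
Z=lambda p:(p[0]/2.4+100,p[1]/2.4+70)
obs=[('c',(-.065,.175),.010,(255,219)),('c',(-.065,.175),.01,None)]
# corners: jig coords plate x +-.065, y centre -.0175 +- .1925 
# (jx, jy, z, zoompx, usesq)
O=[(.065,.175,.010,(255,219),0),(-.065,.175,.010,(222,350),0),(.065,-.21,.010,(650,290),0),(-.065,-.21,.010,(628,428),0),
   (0,.033,.190,(424,283),1),(.0405,-.095,.150,(586,277),1)]
for o in O: print(np.round(atz(c,Z(o[3]),o[2]),4))
print('post',atz(c,Z((597,363)),.168),'jar',atz(c,Z((311,281)),.1),'fence top', atz(c,Z((253,228)),.07),atz(c,Z((235,325)),.07), 'saddle',[atz(c,Z(p),.08) for p in((473,254),(452,379),(618,277),(597,403))])
def f(v):
    x,y,a,q=v; r=[]
    for jx,jy,z,p,u in O:
        jy=jy+(q if u else 0)
        P=[x+np.cos(a)*jx-np.sin(a)*jy,y+np.sin(a)*jx+np.cos(a)*jy,z]
        r+=list(proj(c,[P])[0]-Z(p))
    return r
p0=atz(c,Z(O[0][3]),.01);p2=atz(c,Z(O[2][3]),.01);d=p0-p2
a0=np.arctan2(-d[0],d[1])
m=(p0+atz(c,Z(O[3][3]),.01))/2
s=least_squares(f,[m[0],m[1],a0,-.08],loss='soft_l1'); print(s.x,np.degrees(s.x[2]));print(np.round(np.reshape(s.fun,(-1,2)),1))
E
python3 fit.py
```

```text
[0.6728 0.22   0.01  ]
[0.5474 0.2477 0.01  ]
[ 0.6026 -0.1528  0.01  ]
[ 0.4738 -0.1275  0.01  ]
[0.5749 0.0588 0.19  ]
[ 0.5871 -0.07    0.15  ]
post [ 0.51626798 -0.07345977  0.168     ] jar [0.5946506  0.15491336 0.1       ] fence top [0.64871484 0.21072878 0.07      ] [0.56172957 0.22431538 0.07      ] saddle [array([0.6220313 , 0.01632502, 0.08      ]), array([0.51280939, 0.03550555, 0.08      ]), array([ 0.60106538, -0.10934206,  0.08      ]), array([ 0.49188517, -0.0876678 ,  0.08      ])]
[ 0.57649713  0.06465526 -0.19284642 -0.03760481] -11.049285863641787
[[-1.7 -0.4]
 [-0.6  0.5]
 [ 0.5  1.1]
 [ 0.7  0.6]
 [-0.7 -0.4]
 [ 1.6 -1.9]]
```

```bash
cat > ov.py <<'E'
from h import *
def W(v,jx,jy,z): 
    x,y,a=v; return [x+np.cos(a)*jx-np.sin(a)*jy,y+np.sin(a)*jx+np.cos(a)*jy,z]
def edges(v,q,fy=.165):
    # q = nose y in jig ; returns list of polylines
    L=[]
    def rect(x0,x1,y0,y1,z): L.append([W(v,*p,z) for p in((x0,y0),(x1,y0),(x1,y1),(x0,y1),(x0,y0))])
    rect(-.065,.065,-.21,.175,.01); rect(-.056,.056,q-.13,q,.08); rect(-.045,.045,fy,fy+.015,.07); rect(-.02,.02,q-.022,q,.15)
    for jx,jy,z,r in((0,q+.033,.19,.024),(.0405,q-.095,.128,.008)):
        L.append([W(v,jx+r*np.cos(t),jy+r*np.sin(t),z) for t in np.linspace(0,6.283,25)])
    return L
def draw(f,out,v,q,box,fy=.165,extra=[]):
    c=np.load(f'pics/{f}.npz'); i=cv2.cvtColor(c['frame'],cv2.COLOR_RGB2BGR); x0,y0,x1,y1=box
    k=min(790/(x1-x0),590/(y1-y0)); i=cv2.resize(i[y0:y1,x0:x1],None,fx=k,fy=k,interpolation=cv2.INTER_CUBIC)
    for l in edges(v,q,fy)+extra:
        p=(proj(c,l)-[x0,y0]+.5)*k; cv2.polylines(i,[np.round(p).astype(int)],False,(0,255,255) ,1)
    cv2.imwrite('pics/'+out,i)
E
python3 - <<'E'
from ov import *
v=(.5765,.0647,np.radians(-10.7)); q=-.038
draw('top0.png','ovt0.png',v,q,(180,150,380,260)); draw('scene0.png','ovs0.png',v,q,(190,140,380,320))
E
```

```text
(no output)
```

View pics/ovt0.png

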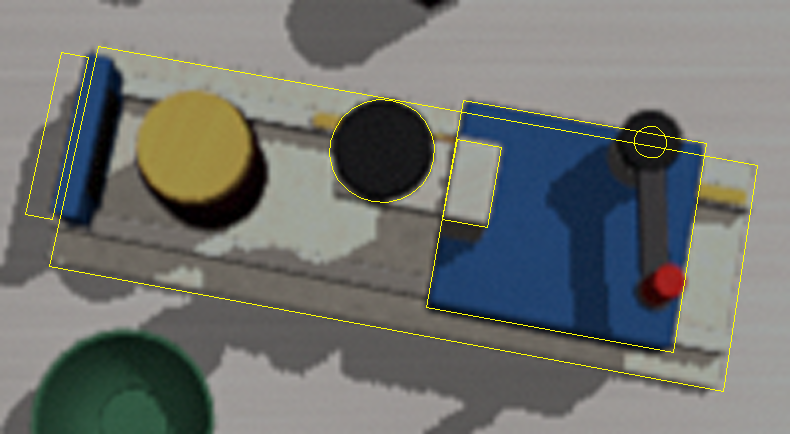

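View pics/ovs0.png

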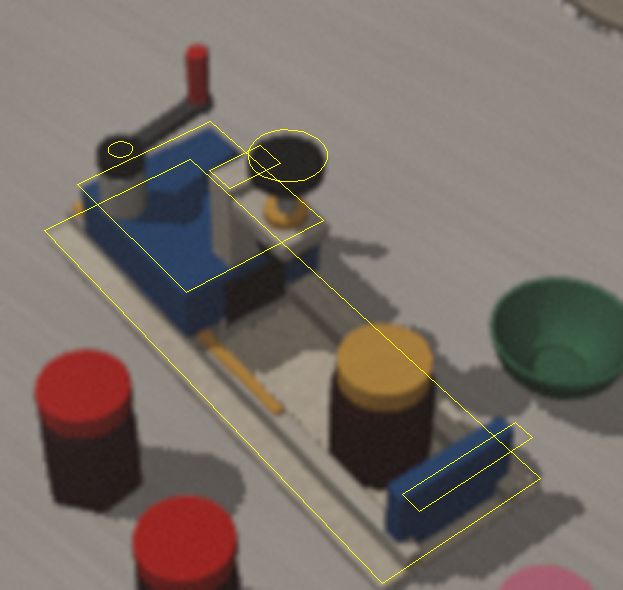

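```bash
python3 - <<'E'
from ov import *
v=(.5765,.0647,np.radians(-10.7)); q=-.038
A=np.array(W(v,.0405,q-.095,.15)); print('axis',A)
t=np.load('pics/top0.png.npz'); s=np.load('pics/scene0.png.npz')
Z=lambda p,b,k:(p[0]/k+b[0]-.5,p[1]/k+b[1]-.5)
P=atz(t,Z((668,280),(180,150),3.95),.168); S=atz(s,Z((197,50),(190,140),590/180),.168)
print('post',P,S)
for p in(P,S,(P+S)/2):
    d=(p-A)[:2]; print(np.hypot(*d),np.degrees(np.arctan2(d[1],d[0])))
print('mast back',W(v,0,q-.022,.135),'plunger',W(v,0,q+.033,.19),'y',W((0,0,v[2]),0,1,0))
# fence front: top edge front at .07
for p in((122,75),(88,222)):
    a=atz(t,Z(p,(180,150),3.95),.07)-[v[0],v[1],0]; print('fence jig y',-np.sin(v[2])*a[0]+np.cos(v[2])*a[1],np.cos(v[2])*a[0]+np.sin(v[2])*a[1])
E
```

```text
axis [ 0.59160216 -0.073507    0.15      ]
post [ 0.51786594 -0.07326004  0.168     ] [ 0.51749841 -0.07290245  0.168     ]
0.07373662926506047 179.80810032805073
0.07410621098677331 179.5325795813788
0.0739212064572994 179.66999557676596
mast back [np.float64(0.5653600030768654), np.float64(0.005743232207383084), 0.135] plunger [np.float64(0.5755716669230722), np.float64(0.05978693601728192), 0.19] y [np.float64(0.1856666153855772), np.float64(0.9826127965436152), 0]
fence jig y 0.14490106779785275 0.038310362405785364
fence jig y 0.14600752318311513 -0.043268972179416054
```

```bash
cat > mv.py <<'E'
from h import *
import sys
def to(P,ang):
    """tool-frame mm shift & wx to reach TCP P with tool-y at world angle ang(deg)"""
    s=sensors.read_state(); R=s['orientation']; d=R.T@(np.array(P)-s['eef_pos'])*1000
    a=np.radians(ang); y=np.array([np.cos(a),np.sin(a),0]); x=np.array([0,0,-1.]); T=np.column_stack([x,y,np.cross(x,y)])
    r=cv2.Rodrigues(R.T@T)[0].ravel()
    print('t',s['t'],'pos',np.round(s['eef_pos'],4),'F',np.round(s['ft_force'],2),'shift',np.round(d,1),'rot',np.round(r,3))
if __name__=='__main__':
    a=[float(x) for x in sys.argv[1:]]; to(a[:3],a[3])
E
python3 mv.py .5175 -.073 .38 90
```

```text
t 2.25 pos [0.1961 0.487  0.4047] F [ 0.16  0.43 -1.15] shift [  24.7 -399.5  507.3] rot [-0.383 -0.    -0.   ]
```

Request:
{"method": "jog_arm", "body": {
  "series": [
    [24.7,-399.5,507.3,-0.383,0,0,36],
    [24.7,-399.5,507.3,-0.383,0,0,36],
    [24.7,-399.5,507.3,-0.383,0,0,36],
    [24.7,-399.5,507.3,-0.383,0,0,36],
    [24.7,-399.5,507.3,-0.383,0,0,36],
    [24.7,-399.5,507.3,-0.383,0,0,36],
    [24.7,-399.5,507.3,-0.383,0,0,36],
    [24.7,-399.5,507.3,-0.383,0,0,36],
    [24.7,-399.5,507.3,-0.383,0,0,36],
    [24.7,-399.5,507.3,-0.383,0,0,36],
    [24.7,-399.5,507.3,-0.383,0,0,36],
    [24.7,-399.5,507.3,-0.383,0,0,36]
  ]
}}

```text
t: 3.25
eef_pos: [0.4394, 0.0622, 0.3863]
orientation: [[0.001, 0.0, 1.0], [0.0, 1.0, -0.0], [-1.0, 0.0, 0.001]]
ft_force: [0.7, 1.1, 0.4]
grip_width: 0.42
```

```bash
python3 mv.py .5175 -.073 .38 90
```

```text
t 3.25 pos [0.4394 0.0622 0.3863] F [0.68 1.14 0.38] shift [   6.3 -135.2   78.1] rot [-0.     0.001 -0.   ]
```

Request:
{"method": "jog_arm", "body": {
  "series": [
    [6,-127,73,0,0,0,36],
    [6,-127,73,0,0,0,36],
    [6,-127,73,0,0,0,36],
    [6,-127,73,0,0,0,36],
    [6,-127,73,0,0,0,36],
    [6,-127,73,0,0,0,36]
  ]
}}

```text
t: 3.75
eef_pos: [0.512, -0.0637, 0.3795]
orientation: [[-0.001, 0.002, 1.0], [0.001, 1.0, -0.002], [-1.0, 0.001, -0.001]]
ft_force: [-0.5, 0.4, 0.1]
grip_width: 0.418
```

```bash
python3 - <<'E'
from mv import *
to((.5175,-.073,.307),90)
c=shot('wrist','w1.png'); print(regions_of('wrist','post')[:2] and regions_of('wrist','post')[0]['point'])
shot('scene','s1.png')
E
```

```text
t 3.75 pos [ 0.512  -0.0637  0.3795] F [-0.45  0.4   0.1 ] shift [72.5 -9.3  5.6] rot [-0.002 -0.001 -0.001]
[259.6, 280.4]
```

View pics/w1.png

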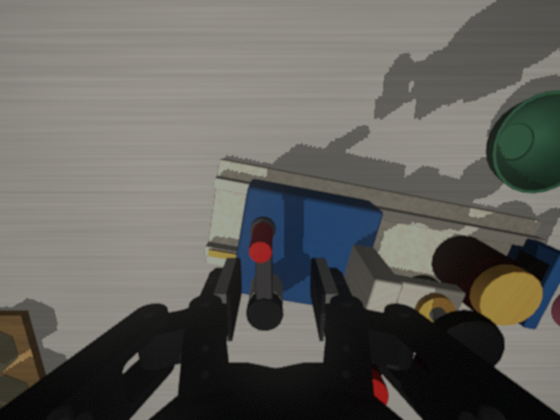

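View pics/s1.png

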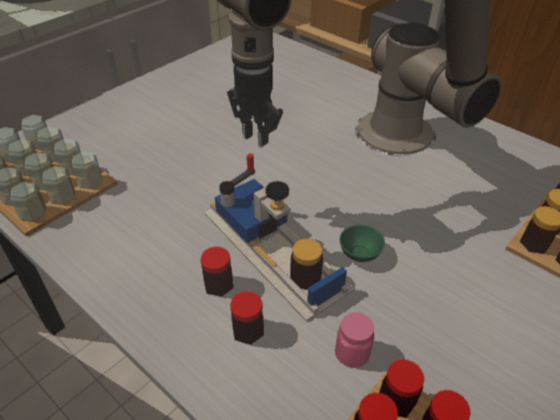

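Request:
{"method": "jog_arm", "body": {
  "series": [
    [0,-9,5.5,0,0,0,36],
    [0,-9,5.5,0,0,0,36],
    [30,-9,5.5,0,0,0,36],
    [55,-9,5.5,0,0,0,36],
    [74,-9,5.5,0,0,0,36],
    [74,-9,5.5,0,0,0,36],
    [74,-9,5.5,0,0,0,36]
  ]
}}

```text
t: 4.53
eef_pos: [0.5174, -0.0716, 0.3058]
orientation: [[-0.002, -0.001, 1.0], [0.001, 1.0, 0.001], [-1.0, 0.001, -0.002]]
ft_force: [-0.1, 0.6, -0.6]
grip_width: 0.428
```

```bash
python3 - <<'E'
from mv import *
to((.5175,-.073,.305),90)
c=shot('wrist','w2.png'); shot('scene','s2.png')
i=cv2.imread('pics/s2.png')[60:260,170:350]; cv2.imwrite('pics/s2z.png',cv2.resize(i,None,fx=3,fy=3))
E
```

```text
t 4.5333 pos [ 0.5174 -0.0716  0.3058] F [-0.13  0.61 -0.63] shift [ 0.8 -1.4  0.1] rot [ 0.001 -0.002 -0.001]
```

View pics/w2.png

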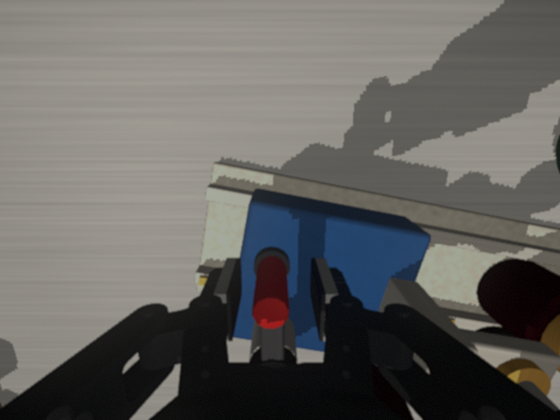

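View pics/s2z.png

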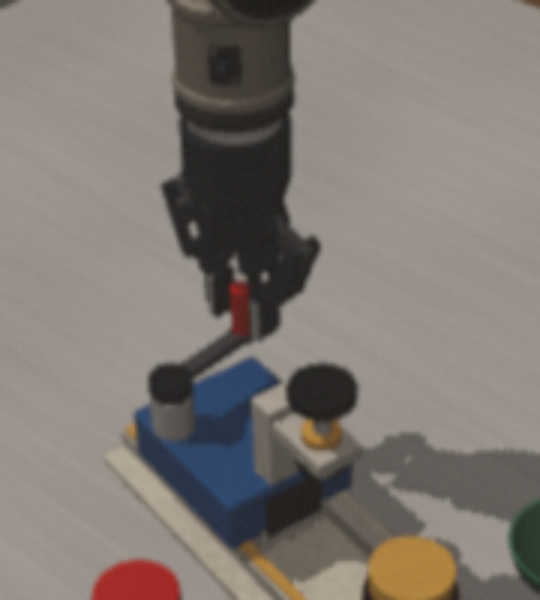

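Request:
{"method": "jog_arm", "body": {
  "series": [
    [0,-1.4,0,0,0,0,20],
    [0,-1.4,0,0,0,0,20],
    [0,-8.9,0.4,-0.1,0,0,20],
    [0,-16.3,1.5,-0.2,0,0,20],
    [0,-23.6,3.3,-0.3,0,0,20],
    [0,-30.6,5.9,-0.4,0,0,20],
    [0,-37.4,9.2,-0.5,0,0,20],
    [0,-43.7,13.1,-0.6,0,0,20],
    [0,-49.7,17.6,-0.7,0,0,20],
    [0,-55.2,22.7,-0.8,0,0,20],
    [0,-60.1,28.4,-0.9,0,0,20],
    [0,-64.5,34.5,-1.0,0,0,20]
  ],
  "grip_force": 20
}}

```text
t: 5.63
eef_pos: [0.5517, -0.1359, 0.307]
orientation: [[-0.001, -0.844, 0.536], [0.001, 0.536, 0.844], [-1.0, 0.001, 0.001]]
ft_force: [-2.2, 4.0, 3.7]
grip_width: 0.237
```

```bash
python3 - <<'E'
from mv import *
A=np.array([.5916,-.0735]); 
for th in(1.0,1.3,1.5):
    p=A+.075*np.array([-np.cos(th),-np.sin(th)]); print(th); to((*p,.305),90+np.degrees(th))
shot('top','t3.png'); i=cv2.imread('pics/t3.png')[130:280,180:430]; cv2.imwrite('pics/t3z.png',cv2.resize(i,None,fx=3,fy=3))
E
```

```text
1.0
t 5.6333 pos [ 0.5517 -0.1359  0.307 ] F [-2.25  4.    3.65] shift [ 2.   0.1 -0.9] rot [ 0.005  0.001 -0.001]
1.3
t 5.6333 pos [ 0.5517 -0.1359  0.307 ] F [-2.25  4.    3.65] shift [  1.9 -22.1   2.3] rot [-0.295  0.001 -0.001]
1.5
t 5.6333 pos [ 0.5517 -0.1359  0.307 ] F [-2.25  4.    3.65] shift [  1.9 -35.9   8.1] rot [-0.495  0.001 -0.001]
```

View pics/t3z.png

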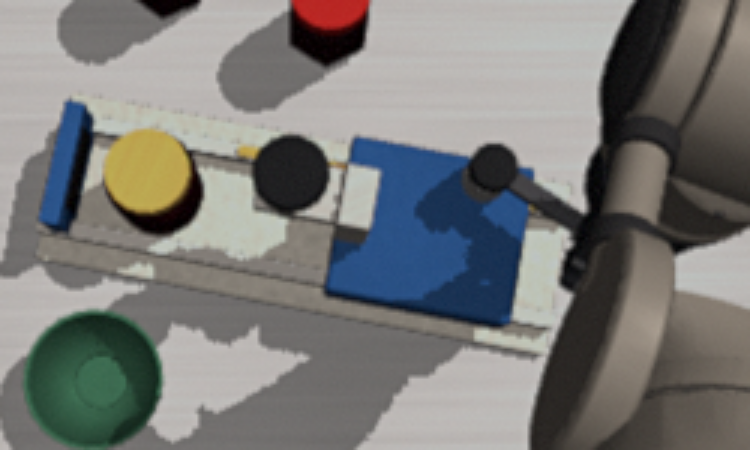

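Request:
{"method": "jog_arm", "body": {
  "series": [
    [-3,-7.5,0.4,-0.1,0,0,20],
    [-3,-14.9,1.5,-0.2,0,0,20],
    [-3,-22.2,3.3,-0.3,0,0,20],
    [-3,-29.2,5.9,-0.4,0,0,20],
    [-3,-36.5,8.8,-0.5,0,0,20],
    [-3,-36.5,8.8,-0.5,0,0,20]
  ]
}}

```text
t: 6.18
eef_pos: [0.5964, -0.0681, 0.3004]
orientation: [[-0.005, -0.981, 0.194], [-0.116, 0.194, 0.974], [-0.993, -0.018, -0.115]]
ft_force: [-5.4, -4.7, 33.9]
grip_width: 0.234
```

```bash
python3 - <<'E'
from mv import *
A=np.array([.5916,-.0735]); 
for th in(1.5,):
    p=A+.075*np.array([-np.cos(th),-np.sin(th)]); print(th); to((*p,.305),90+np.degrees(th))
print(sensors.read_state()['joints'])
E
```

```text
1.5
t 6.1833 pos [ 0.5964 -0.0681  0.3004] F [-5.4  -4.74 33.87] shift [  4.8  -5.7 -80.6] rot [-0.125 -0.116  0.011]
[ -12.28587788   32.78740189   83.34519446   -7.39555753   62.89210953
 -177.74415649]
```

Request:
{"method": "jog_arm", "body": {
  "series": [
    [-25,0,0,0.05,0,0,30],
    [-50,0,0,0.1,0,0,36],
    [-80,0,0,0.15,0,0,36],
    [-80,0,0,0.15,0,0,36]
  ]
}}

```text
t: 6.52
eef_pos: [0.5971, -0.0583, 0.383]
orientation: [[0.002, -0.939, 0.344], [-0.112, 0.342, 0.933], [-0.994, -0.041, -0.104]]
ft_force: [0.7, -0.5, 1.4]
grip_width: 0.422
```

```bash
python3 - <<'E'
from mv import *
to((.45,-.073,.40),90)
print(sensors.read_state()['joints'])
shot('scene','s4.png');shot('top','t4.png');shot('wrist','w4.png')
a=cv2.imread('pics/s4.png')[60:340,150:430];b=cv2.imread('pics/w4.png')
cv2.imwrite('pics/c4.png',np.hstack([cv2.resize(a,(390,390)),cv2.resize(b,(400,390))]))
E
```

```text
t 6.5167 pos [ 0.5971 -0.0583  0.383 ] F [ 0.71 -0.49  1.37] shift [-15.6 132.4 -66.1] rot [ 1.218 -0.066  0.099]
[ -11.42304639   28.31022659   77.19994106   -6.55497692   73.18131485
 -169.48299188]
```

View pics/c4.png

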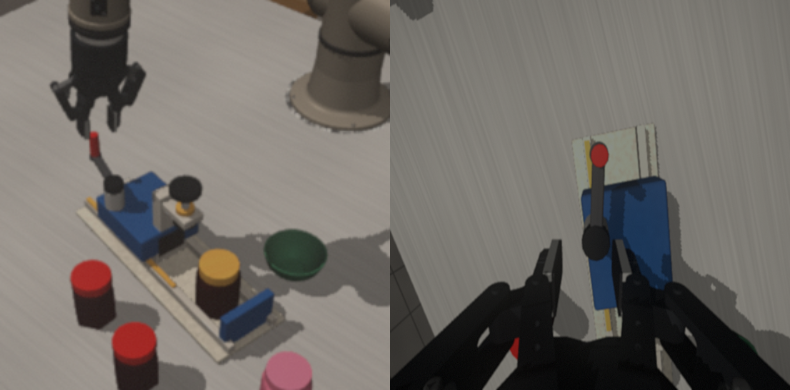

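View pics/t4.png

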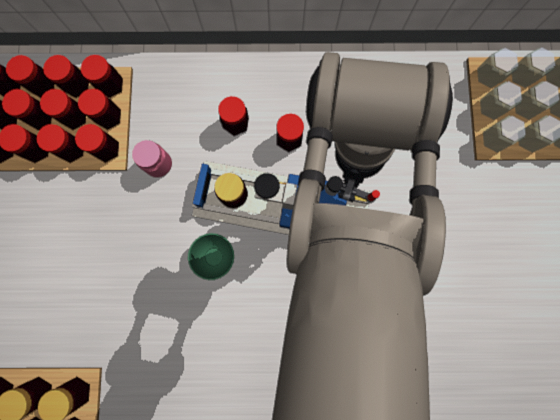

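```bash
python3 mv.py .558 -.0336 .385 79.3
```

```text
t 6.6667 pos [ 0.596  -0.0587  0.3763] F [-0.86 -1.19  0.03] shift [-11.1  44.    9.7] rot [ 1.409 -0.067  0.099]
```

Request:
{"method": "jog_arm", "body": {
  "series": [
    [-11,44,10,1.41,-0.067,0.099,0],
    [-11,44,10,1.41,-0.067,0.099,0],
    [-11,44,10,1.41,-0.067,0.099,0],
    [-11,44,10,1.41,-0.067,0.099,0],
    [-11,44,10,1.41,-0.067,0.099,0],
    [-11,44,10,1.41,-0.067,0.099,0],
    [-11,44,10,1.41,-0.067,0.099,0],
    [-11,44,10,1.41,-0.067,0.099,0],
    [-11,44,10,1.41,-0.067,0.099,0],
    [-11,44,10,1.41,-0.067,0.099,0],
    [-11,44,10,1.41,-0.067,0.099,0],
    [-11,44,10,1.41,-0.067,0.099,0]
  ]
}}

```text
t: 7.67
eef_pos: [0.5581, -0.0336, 0.3831]
orientation: [[-0.003, 0.194, 0.981], [0.001, 0.981, -0.194], [-1.0, 0.0, -0.003]]
ft_force: [-0.4, -0.5, -0.1]
grip_width: -0.002
```

```bash
python3 - <<'E'
from mv import *
to((.558,-.0336,.303),79.3)
s=sensors.read_state(); print(s['joints'],s['grip_width'])
shot('top','t5.png');shot('wrist','w5.png')
i=cv2.imread('pics/t5.png')[130:280,180:430]; cv2.imwrite('pics/t5z.png',cv2.resize(i,None,fx=3,fy=3))
E
```

```text
t 7.6667 pos [ 0.5581 -0.0336  0.3831] F [-0.35 -0.5  -0.06] shift [80.1  0.   0.2] rot [-0.008 -0.003 -0.   ]
[-1.13037282e+01  2.42115667e+01  8.37685124e+01  3.54707916e-03
  7.22181565e+01 -9.01410083e+01] -0.0017804641553652736
```

View pics/t5z.png

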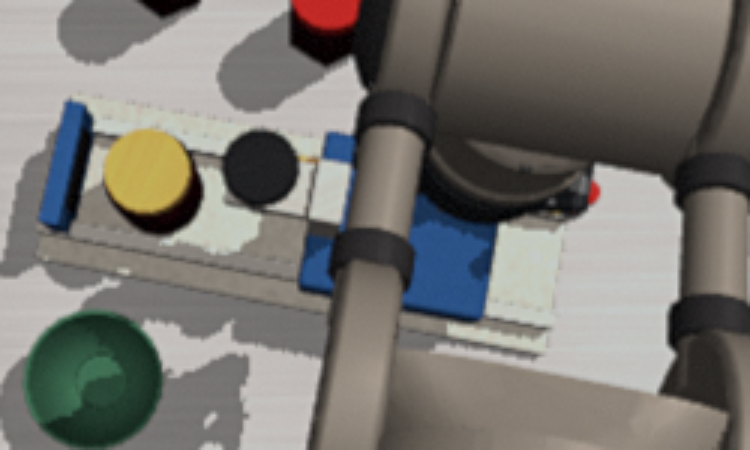

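View pics/w5.png

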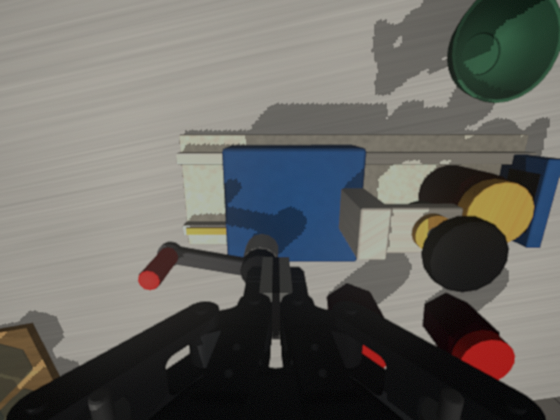

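```bash
python3 - <<'E'
from ov import *
from mv import to
v=(.5765,.0647,np.radians(-10.7))
t=np.load('pics/t5.png.npz'); r=atz(t,(260/3+180-.3,166/3+130-.3),.19); d=r-[v[0],v[1],0]
jx=np.cos(v[2])*d[0]+np.sin(v[2])*d[1]; q=-np.sin(v[2])*d[0]+np.cos(v[2])*d[1]-.033; print('q',q,jx)
print('knob',W(v,.0405,q-.095,.15))
to(W(v,0,q-.022-.032,.303),79.3)
E
```

```text
q -0.0197538439007775 0.0013889994907443047
knob [np.float64(0.5949898604604742), np.float64(-0.055578093392588346), 0.15]
t 7.7667 pos [ 0.5581 -0.0336  0.3833] F [ 0.18 -0.35 -0.04] shift [80.2 26.3  0.1] rot [-0.002 -0.003  0.   ]
```

Request:
{"method": "jog_arm", "body": {
  "series": [
    [0,26,0,0,0,0,0],
    [20,26,0,0,0,0,0],
    [50,26,0,0,0,0,0],
    [80,26,0,0,0,0,0],
    [80,26,0,0,0,0,0],
    [80,26,0,0,0,0,0]
  ]
}}

```text
t: 8.27
eef_pos: [0.5627, -0.0079, 0.3032]
orientation: [[-0.006, 0.185, 0.983], [0.0, 0.983, -0.185], [-1.0, -0.001, -0.006]]
ft_force: [0.4, -1.4, 0.3]
grip_width: 0.002
```

```bash
python3 - <<'E'
from mv import *
from ov import W
v=(.5765,.0647,np.radians(-10.7))
to(W(v,0,.145-.066-.022-.0145,.303),79.3)
shot('scene','s6.png'); i=cv2.imread('pics/s6.png')[60:320,170:400]; cv2.imwrite('pics/s6z.png',cv2.resize(i,None,fx=2.3,fy=2.3))
E
```

```text
t 8.2667 pos [ 0.5627 -0.0079  0.3032] F [ 0.4  -1.41  0.31] shift [1.000e-01 1.164e+02 1.000e-01] rot [ 0.    -0.006  0.001]
```

View pics/s6z.png

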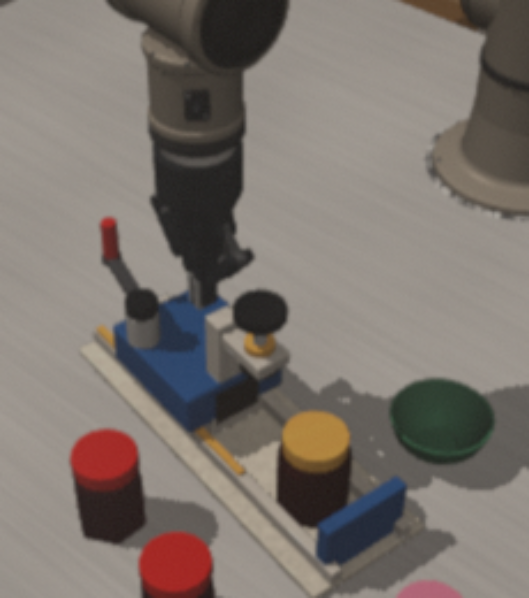

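Request:
{"method": "jog_arm", "body": {
  "series": [
    [0,8,0,0,0,0,0],
    [0,13,0,0,0,0,0],
    [0,18,0,0,0,0,0],
    [0,25,0,0,0,0,0],
    [0,33,0,0,0,0,0],
    [0,41,0,0,0,0,0],
    [0,49,0,0,0,0,0],
    [0,57,0,0,0,0,0],
    [0,64,0,0,0,0,0],
    [0,70,0,0,0,0,0],
    [0,75,0,0,0,0,0],
    [0,79,0,0,0,0,0]
  ]
}}

```text
t: 9.32
eef_pos: [0.5783, 0.07, 0.3058]
orientation: [[0.002, 0.186, 0.983], [-0.001, 0.983, -0.186], [-1.0, -0.001, 0.002]]
ft_force: [0.7, -5.5, 3.3]
grip_width: -0.001
```

```bash
cat > chk.py <<'E'
from mv import *
from ov import W
import sys
v=(.5765,.0647,np.radians(-10.7))
to(W(v,0,.145-.066-.022-.0145,.303),79.3)
R=sensors.read_state()
yj=np.array([.1857,.9826,0]); print('F along jig y',R['ft_force']@yj)
def jig(p):
    d=np.array(p)-[v[0],v[1],0]; return np.array([np.cos(v[2])*d[0]+np.sin(v[2])*d[1],-np.sin(v[2])*d[0]+np.cos(v[2])*d[1],p[2]])
E
cat > look.py <<'E'
import sys
from chk import *
n=sys.argv[1]
shot('top','t%s.png'%n);shot('scene','s%s.png'%n);i=cv2.imread('pics/t%s.png'%n)[130:280,180:430];j=cv2.imread('pics/s%s.png'%n)[100:330,170:400]
cv2.imwrite('pics/c%s.png'%n,np.hstack([cv2.resize(i,(467,280)),cv2.resize(j,(280,280))]) if 0 else np.vstack([cv2.resize(i,(500,300)),cv2.resize(j,(500,290))]))
E
python3 look.py 7
```

```text
t 9.3167 pos [0.5783 0.07   0.3058] F [ 0.71 -5.48  3.26] shift [ 2.7 36.9 -0.8] rot [-0.     0.002  0.001]
F along jig y -5.248025458856928
```

View pics/c7.png

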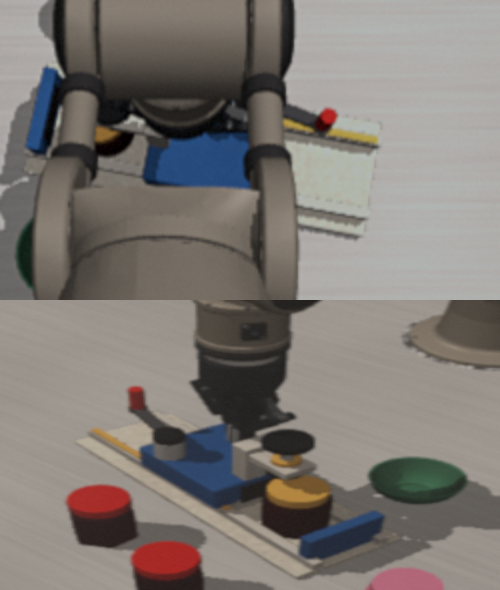

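Request:
{"method": "jog_arm", "body": {
  "series": [
    [0,3,0,0,0,0,0],
    [0,6,0,0,0,0,0],
    [0,9,0,0,0,0,0],
    [0,12,0,0,0,0,0],
    [0,15,0,0,0,0,0],
    [0,18,0,0,0,0,0],
    [0,21,0,0,0,0,0],
    [0,23,0,0,0,0,0],
    [0,25,0,0,0,0,0],
    [0,26,0,0,0,0,0],
    [0,27,0,0,0,0,0]
  ]
}}

```text
t: 10.33
eef_pos: [0.5828, 0.0956, 0.305]
orientation: [[-0.001, 0.186, 0.982], [-0.002, 0.982, -0.186], [-1.0, -0.002, -0.001]]
ft_force: [-0.7, -7.4, 4.0]
grip_width: 0.001
```

```bash
python3 chk.py
```

```text
t 10.3333 pos [0.5828 0.0956 0.305 ] F [-0.69 -7.4   3.96] shift [ 1.9 10.9 -0.5] rot [-0.001 -0.001  0.002]
F along jig y -7.3985173560405535
```

Now 1 mm steps, watching the force.

Request:
{"method": "jog_arm", "body": {
  "series": [
    [0,1,0,0,0,0,0],
    [0,2,0,0,0,0,0],
    [0,3,0,0,0,0,0],
    [0,4,0,0,0,0,0],
    [0,5,0,0,0,0,0],
    [0,6,0,0,0,0,0]
  ]
}}

```text
t: 10.83
eef_pos: [0.584, 0.1014, 0.305]
orientation: [[-0.001, 0.186, 0.982], [-0.002, 0.982, -0.186], [-1.0, -0.002, -0.001]]
ft_force: [-2.1, -8.0, 4.7]
grip_width: -0.001
```

```bash
python3 look.py 8; python3 - <<'E'
import cv2
cv2.imwrite('pics/s8z.png',cv2.resize(cv2.imread('pics/s8.png')[170:310,200:370],None,fx=4,fy=4,interpolation=2))
E
```

```text
t 10.8333 pos [0.584  0.1014 0.305 ] F [-2.14 -8.04  4.73] shift [ 1.9  5.1 -0.5] rot [-0.001 -0.001  0.002]
F along jig y -8.299638783539153
```

View pics/s8z.png

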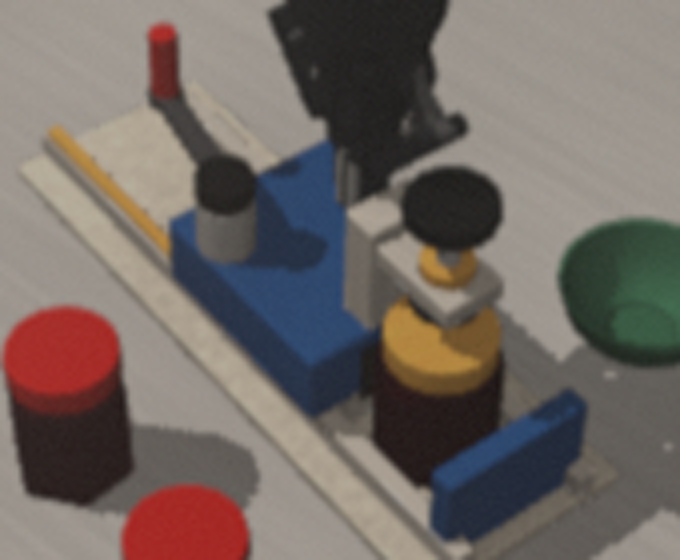

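Request:
{"method": "jog_arm", "body": {
  "series": [
    [0,1,0,0,0,0,0],
    [0,2,0,0,0,0,0],
    [0,3,0,0,0,0,0],
    [0,3,0,0,0,0,0]
  ]
}}

```text
t: 11.27
eef_pos: [0.5846, 0.1045, 0.305]
orientation: [[-0.001, 0.186, 0.982], [-0.002, 0.982, -0.186], [-1.0, -0.002, -0.001]]
ft_force: [-0.4, -7.0, 4.4]
grip_width: 0.003
```

```bash
python3 chk.py
```

```text
t 11.2667 pos [0.5846 0.1045 0.305 ] F [-0.37 -6.99  4.36] shift [ 2.   1.9 -0.5] rot [-0.001 -0.001  0.002]
F along jig y -6.938292429142675
```

Request:
{"method": "jog_arm", "body": {
  "series": [
    [0,0.7,0,0,0,0,0],
    [0,1.4,0,0,0,0,0],
    [0,2,0,0,0,0,0],
    [0,2,0,0,0,0,0]
  ]
}}

```text
t: 11.6
eef_pos: [0.5849, 0.1064, 0.305]
orientation: [[-0.001, 0.186, 0.982], [-0.002, 0.982, -0.186], [-1.0, -0.002, -0.001]]
ft_force: [-0.0, -7.1, 4.2]
grip_width: 0.001
```

```bash
python3 chk.py
```

```text
t 11.6 pos [0.5849 0.1064 0.305 ] F [-0.02 -7.11  4.21] shift [ 2.  -0.  -0.5] rot [-0.001 -0.001  0.002]
F along jig y -6.990635500809335
```

Request:
{"method": "jog_arm", "body": {
  "series": [
    [0,0.5,0,0,0,0,0],
    [0,1,0,0,0,0,0],
    [0,1,0,0,0,0,0]
  ]
}}

```text
t: 11.85
eef_pos: [0.5851, 0.1073, 0.305]
orientation: [[-0.001, 0.186, 0.982], [-0.002, 0.982, -0.186], [-1.0, -0.002, -0.001]]
ft_force: [-1.9, -9.0, 4.9]
grip_width: -0.001
```

Request:
{"method": "jog_arm", "body": {
  "series": [
    [0,0.5,0,0,0,0,0],
    [0,1,0,0,0,0,0],
    [0,1,0,0,0,0,0]
  ]
}}

```text
t: 12.1
eef_pos: [0.5853, 0.1083, 0.3049]
orientation: [[-0.001, 0.186, 0.982], [-0.002, 0.982, -0.186], [-1.0, -0.002, -0.001]]
ft_force: [-0.7, -7.2, 3.7]
grip_width: -0.003
```

```bash
python3 chk.py
```

```text
t 12.1 pos [0.5853 0.1083 0.3049] F [-0.71 -7.25  3.72] shift [ 1.9 -2.  -0.5] rot [-0.001 -0.001  0.002]
F along jig y -7.255490633572056
```

Request:
{"method": "jog_arm", "body": {
  "series": [
    [0,0.5,0,0,0,0,0],
    [0,1,0,0,0,0,0],
    [0,1,0,0,0,0,0]
  ]
}}

```text
t: 12.35
eef_pos: [0.5855, 0.1093, 0.305]
orientation: [[-0.001, 0.187, 0.982], [-0.002, 0.982, -0.187], [-1.0, -0.002, -0.0]]
ft_force: [-0.2, -7.3, 4.6]
grip_width: 0.003
```

```bash
python3 look.py 9; python3 - <<'E'
import cv2
cv2.imwrite('pics/s9z.png',cv2.resize(cv2.imread('pics/s9.png')[170:310,200:370],None,fx=4,fy=4,interpolation=2))
E
```

```text
t 12.35 pos [0.5855 0.1093 0.305 ] F [-0.21 -7.33  4.59] shift [ 2.  -3.  -0.6] rot [-0.001 -0.     0.002]
F along jig y -7.246792463832273
```

View pics/s9z.png

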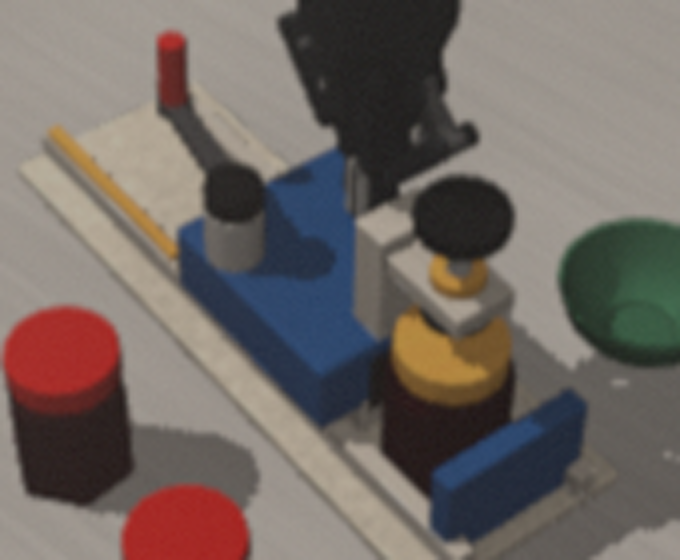

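Request:
{"method": "jog_arm", "body": {
  "series": [
    [0,0.5,0,0,0,0,0],
    [0,1,0,0,0,0,0],
    [0,1.5,0,0,0,0,0],
    [0,1.5,0,0,0,0,0]
  ]
}}

```text
t: 12.78
eef_pos: [0.5858, 0.1108, 0.305]
orientation: [[-0.001, 0.186, 0.982], [-0.002, 0.982, -0.186], [-1.0, -0.002, -0.0]]
ft_force: [-0.8, -7.3, 3.9]
grip_width: -0.001
```

Request:
{"method": "jog_arm", "body": {
  "series": [
    [0,0.5,0,0,0,0,0],
    [0,1,0,0,0,0,0],
    [0,1,0,0,0,0,0]
  ]
}}

```text
t: 13.03
eef_pos: [0.586, 0.1117, 0.3049]
orientation: [[-0.001, 0.186, 0.982], [-0.002, 0.982, -0.186], [-1.0, -0.002, -0.001]]
ft_force: [-0.1, -7.2, 4.2]
grip_width: 0.0
```

```bash
python3 chk.py
```

```text
t 13.0333 pos [0.586  0.1117 0.3049] F [-0.14 -7.18  4.18] shift [ 1.9 -5.5 -0.6] rot [-0.001 -0.001  0.002]
F along jig y -7.080953071800173
```

Request:
{"method": "jog_arm", "body": {
  "series": [
    [0,0.5,0,0,0,0,0],
    [0,1,0,0,0,0,0],
    [0,1,0,0,0,0,0]
  ]
}}

```text
t: 13.28
eef_pos: [0.5862, 0.1127, 0.305]
orientation: [[-0.001, 0.186, 0.982], [-0.002, 0.982, -0.186], [-1.0, -0.002, -0.0]]
ft_force: [0.3, -5.9, 5.3]
grip_width: 0.001
```

Request:
{"method": "jog_arm", "body": {
  "series": [
    [0,0.5,0,0,0,0,0],
    [0,1,0,0,0,0,0],
    [0,1,0,0,0,0,0]
  ]
}}

```text
t: 13.53
eef_pos: [0.5863, 0.1137, 0.305]
orientation: [[-0.001, 0.186, 0.982], [-0.002, 0.982, -0.186], [-1.0, -0.002, -0.0]]
ft_force: [-1.3, -7.0, 4.3]
grip_width: 0.002
```

```bash
python3 look.py 10; python3 - <<'E'
import cv2
cv2.imwrite('pics/s10z.png',cv2.resize(cv2.imread('pics/s10.png')[220:310,280:370],None,fx=6,fy=6,interpolation=2))
E
```

```text
t 13.5333 pos [0.5863 0.1137 0.305 ] F [-1.34 -6.95  4.34] shift [ 2.  -7.5 -0.6] rot [-0.001 -0.     0.002]
F along jig y -7.081830181794277
```

View pics/s10z.png

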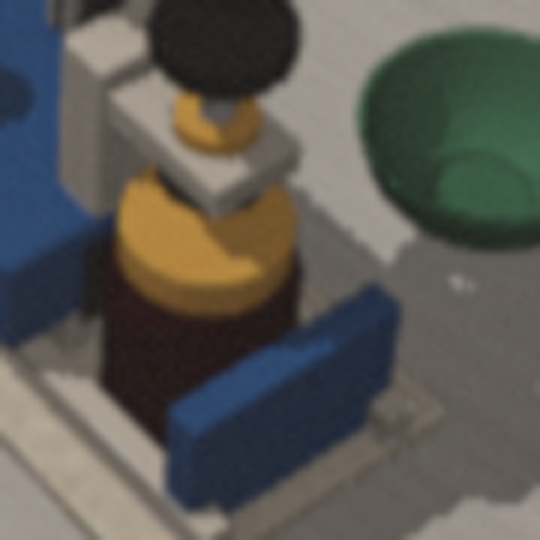

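Request:
{"method": "jog_arm", "body": {
  "series": [
    [0,0.5,0,0,0,0,0],
    [0,1,0,0,0,0,0],
    [0,1,0,0,0,0,0]
  ]
}}

```text
t: 13.88
eef_pos: [0.5865, 0.1147, 0.305]
orientation: [[-0.001, 0.186, 0.982], [-0.002, 0.982, -0.186], [-1.0, -0.002, -0.0]]
ft_force: [-1.1, -7.7, 4.3]
grip_width: 0.002
```

Request:
{"method": "jog_arm", "body": {
  "series": [
    [0,0.5,0,0,0,0,0],
    [0,1,0,0,0,0,0],
    [0,1,0,0,0,0,0]
  ]
}}

```text
t: 14.13
eef_pos: [0.5867, 0.1157, 0.305]
orientation: [[-0.001, 0.187, 0.982], [-0.002, 0.982, -0.187], [-1.0, -0.002, -0.0]]
ft_force: [-0.3, -7.3, 3.5]
grip_width: 0.001
```

```bash
python3 - <<'E'
from chk import *
from ov import edges
# plunger head & lid centre from scene image by network masks
c=shot('scene','s11.png')
from ov import draw
import ov
s=sensors.read_state()
for q in (.079,):
    lid=[W(v,.0295*np.cos(t),q+.033+.0295*np.sin(t),.1) for t in np.linspace(0,6.283,40)]
    draw('s11.png','o11.png',v,q,(200,170,370,300),fy=.145,extra=[lid])
E
```

```text
t 14.1333 pos [0.5867 0.1157 0.305 ] F [-0.33 -7.34  3.45] shift [ 2.  -9.5 -0.6] rot [-0.001 -0.     0.002]
F along jig y -7.270923988950548
```

View pics/o11.png

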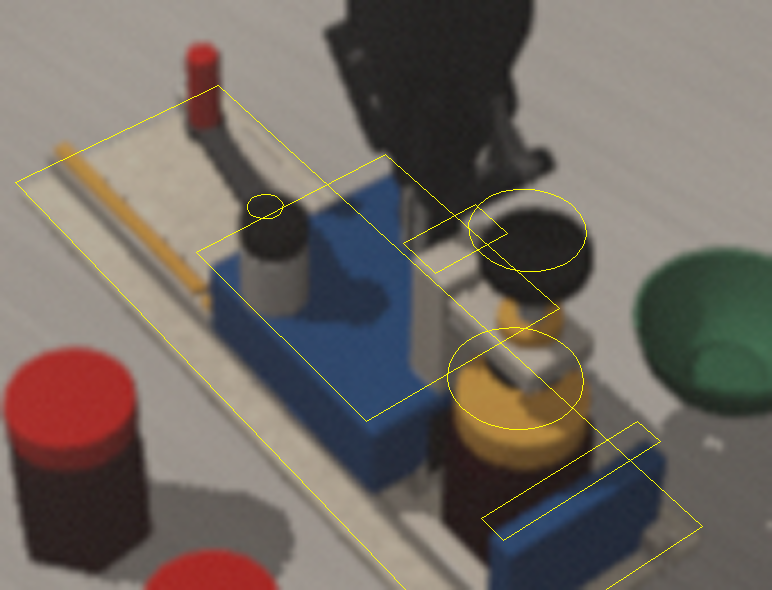

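Request:
{"method": "jog_arm", "body": {
  "series": [
    [0,0.5,0,0,0,0,0],
    [0,1,0,0,0,0,0],
    [0,1,0,0,0,0,0]
  ]
}}

```text
t: 14.43
eef_pos: [0.5868, 0.116, 0.305]
orientation: [[-0.001, 0.187, 0.982], [-0.003, 0.982, -0.187], [-1.0, -0.003, -0.001]]
ft_force: [-0.6, -10.5, 6.3]
grip_width: -0.002
```

Request:
{"method": "jog_arm", "body": {
  "series": [
    [0,0.5,0,0,0,0,0],
    [0,1,0,0,0,0,0],
    [0,1,0,0,0,0,0]
  ]
}}

```text
t: 14.68
eef_pos: [0.5869, 0.1164, 0.305]
orientation: [[-0.002, 0.187, 0.982], [-0.005, 0.982, -0.187], [-1.0, -0.005, -0.001]]
ft_force: [-2.8, -14.0, 6.1]
grip_width: 0.0
```

Request:
{"method": "jog_arm", "body": {
  "series": [
    [0,0.5,0,0,0,0,0],
    [0,1,0,0,0,0,0],
    [0,1,0,0,0,0,0]
  ]
}}

```text
t: 14.93
eef_pos: [0.5871, 0.1167, 0.305]
orientation: [[-0.003, 0.187, 0.982], [-0.006, 0.982, -0.187], [-1.0, -0.006, -0.001]]
ft_force: [-3.8, -18.3, 6.3]
grip_width: 0.001
```

Request:
{"method": "jog_arm", "body": {
  "series": [
    [0,-5,0,0,0,0,0],
    [0,-12,0,0,0,0,0],
    [-30,-14,0,0,0,0,0],
    [-70,-50,0,0,0,0,20],
    [-75,-85,0,0,0,0,36],
    [-75,-110,0,0,0,0,36],
    [-75,-110,0,0,0,0,36],
    [-75,-110,0,0,0,0,36]
  ]
}}

```text
t: 15.6
eef_pos: [0.5665, 0.0104, 0.3796]
orientation: [[-0.001, 0.189, 0.982], [0.001, 0.982, -0.189], [-1.0, 0.001, -0.001]]
ft_force: [-0.1, 1.6, -0.1]
grip_width: 0.423
```

```bash
cat > lev.py <<'E'
from chk import *
import sys
n=sys.argv[1]; q=.079
A=np.array(W(v,.0405,q-.095,.15)); print('axis',A)
for cam in('top','scene'):
    c=shot(cam,cam+n+'.png')
    for r in regions_of(cam,'post')[:1]:
        m=r['mask']; f=c['frame'].astype(int); red=(f[...,0]>110)&(f[...,1]<70)&(f[...,2]<70)
        mm=(cv2.dilate(m.astype(np.uint8),np.ones((7,7)))>0)&red
        ys,xs=np.nonzero(mm)
        if len(ys)==0: print(cam,'none');continue
        # top disc approx: for scene use upper 4 px rows
        if cam=='scene': k=ys<=ys.min()+4
        else: k=ys>-1
        px=(xs[k].mean(),ys[k].mean()); z=.168 if cam=='scene' else .155
        p=atz(c,px,z); d=(p-A)[:2]; print(cam,r['confidence'],np.round(px,1),len(ys),np.round(p,4),'r',np.hypot(*d),'theta',np.arctan2(d[1],d[0])%6.2832-np.pi)
E
python3 lev.py 12; python3 - <<'E'
import cv2
import numpy as np
i=cv2.imread('pics/top12.png')[130:280,180:430]; j=cv2.imread('pics/scene12.png')[160:310,190:380]
cv2.imwrite('pics/c12.png',np.hstack([cv2.resize(i,(430,258)),cv2.resize(j,(327,258))]))
E
```

```text
t 15.6 pos [0.5665 0.0104 0.3796] F [-0.13  1.58 -0.09] shift [76.7 97.7 -0.5] rot [-0.003 -0.001 -0.001]
F along jig y 1.528737069192949
axis [0.61332515 0.0414587  0.15      ]
scene 0.63 [243.9 182.1] 24 [ 0.5916 -0.0174  0.168 ] r 0.06269110030960245 theta 1.217194133412809
```

View pics/c12.png

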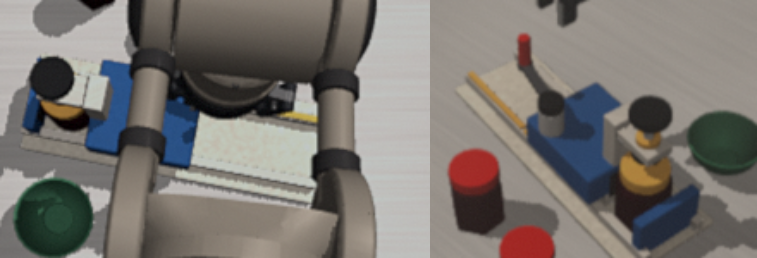

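```bash
python3 - <<'E'
from chk import *
c=np.load('pics/top12.png.npz'); print('plunger jig',jig(atz(c,(52/1.72+180-.3,78/1.72+130-.3),.19)))
s=np.load('pics/scene12.png.npz'); print('post scene',atz(s,(244.4,180.7),.168), jig(atz(s,(244.4,180.7),.168)))
w=shot('wrist','w12.png')
for r in regions_of('wrist','post')[:2]: print(r['confidence'],r['point'],r['mask'].sum())
E
```

```text
t 15.8 pos [0.5669 0.0125 0.379 ] F [ 0.99 -0.31  0.25] shift [76.  95.6 -0. ] rot [ 0.001 -0.002 -0.   ]
F along jig y -0.11644343873932333
plunger jig [0.00093468 0.11771382 0.19      ]
post scene [ 0.58771405 -0.01979729  0.168     ] [ 0.0267074  -0.08094604  0.168     ]
0.93 [278.9, 259.7] 2171
```

View pics/w12.png

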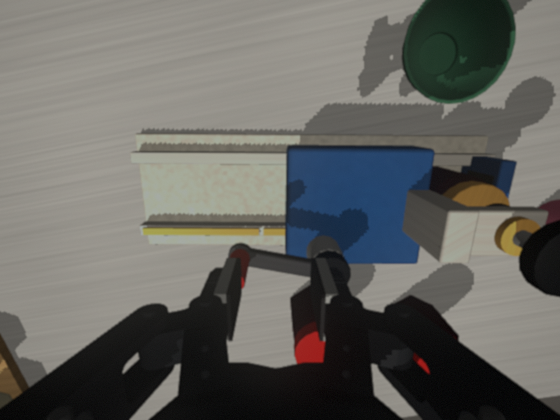

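```bash
python3 - <<'E'
from chk import *
c=np.load('pics/w12.png.npz')
for p,z in(((240,250),.128),((328,262),.14),((322,243),.128)): print(p,atz(c,p,z),jig(atz(c,p,z)))
print(proj(c,[[.5877,-.0198,.168],[.5877,-.0198,.128]]), proj(c,[W(v,.0405,-.012,.13)]),proj(c,[W(v,-.056,.083,.08),W(v,-.056,.083-.13,.08),W(v,.056,.083,.08)]))
E
```

```text
t 15.9 pos [0.5669 0.0124 0.3791] F [-0.25  0.71 -0.13] shift [76.1 95.6 -0.1] rot [ 0.001 -0.002  0.   ]
F along jig y 0.6520013636266001
(240, 250) [ 0.58303914 -0.01856892  0.128     ] [ 0.0218857 -0.080607   0.128    ]
(328, 262) [0.60018709 0.04745966 0.14      ] [ 0.02647619 -0.01254267  0.14      ]
(322, 243) [0.58913669 0.04620844 0.128     ] [ 0.01585024 -0.01582384  0.128     ]
[[233.04460439 280.5647574 ]
 [239.77008008 255.55872715]] [[325.70241544 272.40076857]] [[431.26698121 145.36830746]
 [281.83467703 145.22059973]
 [413.85075391 262.58055968]]
```

```bash
python3 - <<'E'
from chk import *
p=W(v,.0245,-.0825,.38); print(p); to(p,156.9)
E
```

```text
t 15.9 pos [0.5669 0.0124 0.3791] F [-0.25  0.71 -0.13] shift [76.1 95.6 -0.1] rot [ 0.001 -0.002  0.   ]
F along jig y 0.6520013636266001
[np.float64(0.5852565177460085), np.float64(-0.020914387791794907), 0.38]
t 15.9 pos [0.5669 0.0124 0.3791] F [-0.25  0.71 -0.13] shift [ -0.9 -29.4  24.2] rot [-1.353e+00 -2.000e-03 -1.000e-03]
```

Request:
{"method": "jog_arm", "body": {
  "series": [
    [-1,-29.4,24.2,-1.353,0,0,36],
    [-1,-29.4,24.2,-1.353,0,0,36],
    [-1,-29.4,24.2,-1.353,0,0,36],
    [-1,-29.4,24.2,-1.353,0,0,36],
    [-1,-29.4,24.2,-1.353,0,0,36],
    [-1,-29.4,24.2,-1.353,0,0,36],
    [-1,-29.4,24.2,-1.353,0,0,36],
    [-1,-29.4,24.2,-1.353,0,0,36],
    [-1,-29.4,24.2,-1.353,0,0,36],
    [-1,-29.4,24.2,-1.353,0,0,36],
    [-1,-29.4,24.2,-1.353,0,0,36],
    [-1,-29.4,24.2,-1.353,0,0,36]
  ]
}}

```text
t: 16.9
eef_pos: [0.5853, -0.0213, 0.3803]
orientation: [[-0.001, -0.921, 0.39], [0.0, 0.39, 0.921], [-1.0, 0.001, -0.0]]
ft_force: [0.8, -0.1, 0.6]
grip_width: 0.425
```

```bash
python3 - <<'E'
from chk import *
p=W(v,.0245,-.0825,.307); to(p,156.9); print(sensors.read_state()['joints'])
shot('wrist','w13.png'); c=shot('top','t13.png')
cv2.imwrite('pics/t13z.png',cv2.resize(cv2.imread('pics/t13.png')[130:280,180:430],None,fx=3,fy=3))
E
```

```text
t 16.9 pos [ 0.5853 -0.0213  0.3803] F [ 0.83 -0.1   0.63] shift [ 77.3  50.5 117.3] rot [ 1.357e+00 -1.000e-03 -1.000e-03]
F along jig y 0.059020803649650226
t 16.9 pos [ 0.5853 -0.0213  0.3803] F [ 0.83 -0.1   0.63] shift [73.3  0.   0.3] rot [ 0.003 -0.    -0.001]
[-9.57475409e+00  2.70793243e+01  7.95520290e+01 -4.57340426e-03
  7.34493556e+01 -1.66635087e+02]
```

View pics/w13.png

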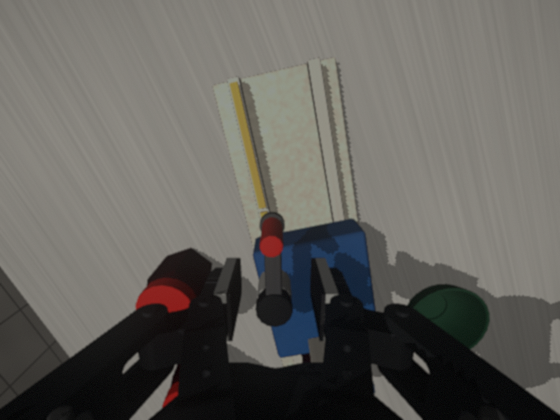

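View pics/t13z.png

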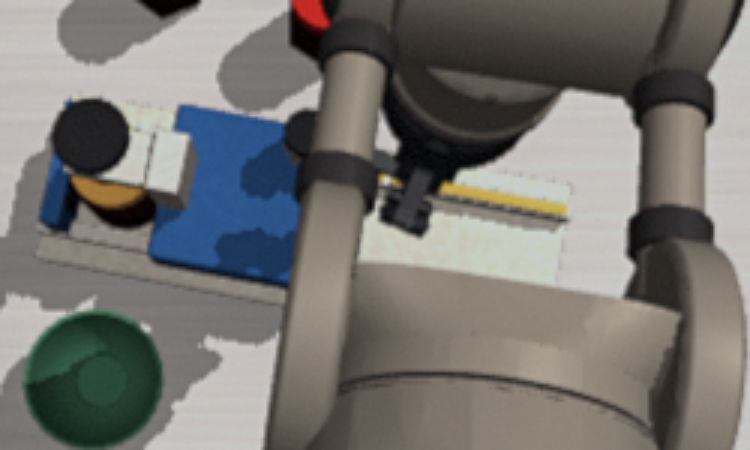

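Request:
{"method": "jog_arm", "body": {
  "series": [
    [0,-2,5,0,0,0,36],
    [30,-2,5,0,0,0,36],
    [55,-2,5,0,0,0,36],
    [71,-2,5,0,0,0,36],
    [71,-2,5,0,0,0,36],
    [71,-2,5,0,0,0,36]
  ]
}}

```text
t: 17.5
eef_pos: [0.5891, -0.018, 0.3092]
orientation: [[-0.002, -0.919, 0.395], [0.0, 0.395, 0.919], [-1.0, 0.002, -0.001]]
ft_force: [-0.1, -0.1, 0.2]
grip_width: 0.425
```

```bash
python3 - <<'E'
from chk import *
shot('wrist','w14.png')
E
```

```text
t 17.5 pos [ 0.5891 -0.018   0.3092] F [-0.11 -0.12  0.16] shift [  6.2  53.4 112.4] rot [ 1.351e+00 -2.000e-03 -1.000e-03]
F along jig y -0.14180721840551616
```

View pics/w14.png

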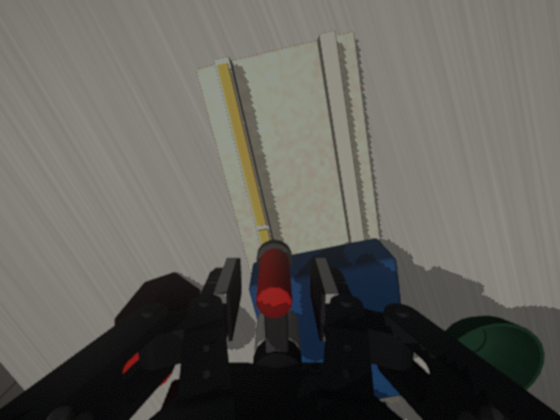

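Request:
{"method": "jog_arm", "body": {
  "series": [
    [-2,0,0,0,0,0,20],
    [-2,0,0,0,0,0,20],
    [-2,3.7,0.1,0.05,0,0,20],
    [-2,7.5,0.4,0.1,0,0,20],
    [-2,11.2,0.8,0.15,0,0,20],
    [-2,14.9,1.5,0.2,0,0,20],
    [-2,18.6,2.3,0.25,0,0,20],
    [-2,22.2,3.3,0.3,0,0,20]
  ]
}}

```text
t: 18.22
eef_pos: [0.5704, -0.0071, 0.3133]
orientation: [[0.004, -0.76, 0.65], [-0.002, 0.65, 0.76], [-1.0, -0.004, 0.001]]
ft_force: [2.2, -3.2, -0.1]
grip_width: 0.236
```

```bash
cat > tan.py <<'E'
from h import *
s=sensors.read_state(); R=s['orientation']; print('t',s['t'],'pos',np.round(s['eef_pos'],4),'F tool',np.round(R.T@s['ft_force'],2),'j6',s['joints'][5],'yang',np.degrees(np.arctan2(R[1,1],R[0,1])))
E
python3 tan.py
```

```text
t 18.2167 pos [ 0.5704 -0.0071  0.3133] F tool [ 0.12 -3.79 -0.99] j6 -147.77608985816022 yang 139.42945341999766
```

Request:
{"method": "jog_arm", "body": {
  "series": [
    [0,3.7,0.1,0.05,0,0,20],
    [0,7.5,0.4,0.1,0,0,20],
    [0,11.2,0.8,0.15,0,0,20],
    [0,11.2,0.8,0.15,0,0,20]
  ]
}}

```text
t: 18.55
eef_pos: [0.5619, 0.0011, 0.3132]
orientation: [[0.002, -0.655, 0.756], [-0.002, 0.756, 0.655], [-1.0, -0.003, 0.001]]
ft_force: [0.6, -2.9, 1.5]
grip_width: 0.235
```

```bash
python3 tan.py
```

```text
t 18.55 pos [0.5619 0.0011 0.3132] F tool [-1.5  -2.58 -1.47] j6 -138.54420009439417 yang 130.89663219349757
```

Request:
{"method": "jog_arm", "body": {
  "series": [
    [0,3.7,0.1,0.05,0,0,20],
    [0,7.5,0.4,0.1,0,0,20],
    [0,11.2,0.8,0.15,0,0,20],
    [0,11.2,0.8,0.15,0,0,20]
  ]
}}

```text
t: 18.88
eef_pos: [0.5552, 0.0102, 0.3129]
orientation: [[0.002, -0.536, 0.844], [-0.001, 0.844, 0.536], [-1.0, -0.002, 0.001]]
ft_force: [1.5, -2.3, 1.7]
grip_width: 0.233
```

```bash
python3 tan.py
```

```text
t 18.8833 pos [0.5552 0.0102 0.3129] F tool [-1.7  -2.74  0.08] j6 -129.21221551379116 yang 122.39350701367616
```

Request:
{"method": "jog_arm", "body": {
  "series": [
    [0,3.7,0.1,0.05,0,0,20],
    [0,7.5,0.4,0.1,0,0,20],
    [0,7.5,0.4,0.1,0,0,20]
  ]
}}

```text
t: 19.13
eef_pos: [0.5516, 0.0169, 0.3126]
orientation: [[0.001, -0.45, 0.893], [-0.001, 0.893, 0.45], [-1.0, -0.001, 0.001]]
ft_force: [0.7, -2.1, 0.9]
grip_width: 0.234
```

```bash
python3 tan.py
```

```text
t 19.1333 pos [0.5516 0.0169 0.3126] F tool [-0.92 -2.24 -0.32] j6 -122.91424330407736 yang 116.72901948335692
```

Request:
{"method": "jog_arm", "body": {
  "series": [
    [0,3.7,0.1,0.05,0,0,20],
    [0,7.5,0.4,0.1,0,0,20],
    [0,7.5,0.4,0.1,0,0,20]
  ]
}}

```text
t: 19.38
eef_pos: [0.5486, 0.0239, 0.3123]
orientation: [[0.001, -0.359, 0.933], [-0.0, 0.933, 0.359], [-1.0, -0.0, 0.0]]
ft_force: [-0.2, -0.9, 1.6]
grip_width: 0.23
```

```bash
python3 tan.py
```

```text
t 19.3833 pos [0.5486 0.0239 0.3123] F tool [-1.63 -0.8  -0.48] j6 -116.54452837647177 yang 111.045980796625
```

Request:
{"method": "jog_arm", "body": {
  "series": [
    [0,3.7,0.1,0.05,0,0,20],
    [0,7.5,0.4,0.1,0,0,20],
    [0,7.5,0.4,0.1,0,0,20]
  ]
}}

```text
t: 19.63
eef_pos: [0.5462, 0.0311, 0.3121]
orientation: [[0.0, -0.265, 0.964], [-0.0, 0.964, 0.265], [-1.0, -0.0, 0.0]]
ft_force: [-0.2, -1.1, 1.0]
grip_width: 0.232
```

```bash
python3 tan.py
```

```text
t 19.6333 pos [0.5462 0.0311 0.3121] F tool [-0.97 -1.04 -0.54] j6 -110.11648242735323 yang 105.3437587860863
```

```bash
python3 - <<'E'
from h import *
shot('wrist','w15.png');shot('scene','s15.png')
cv2.imwrite('pics/s15z.png',cv2.resize(cv2.imread('pics/s15.png')[130:310,190:380],None,fx=3.2,fy=3.2,interpolation=2))
E
```

```text
(no output)
```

View pics/w15.png

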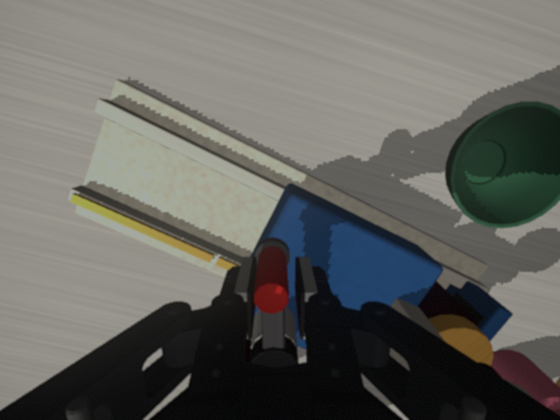

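View pics/s15z.png

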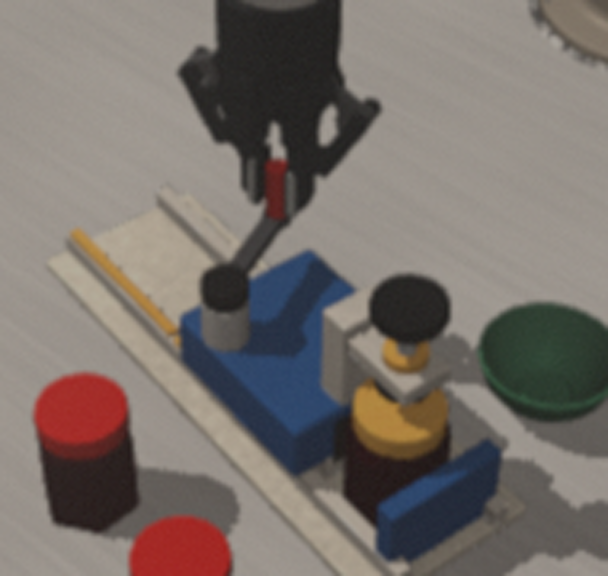

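Request:
{"method": "jog_arm", "body": {
  "series": [
    [0,3.7,0.1,0.05,0,0,20],
    [0,7.5,0.4,0.1,0,0,20]
  ]
}}

```text
t: 19.9
eef_pos: [0.5447, 0.0378, 0.3117]
orientation: [[-0.0, -0.166, 0.986], [-0.001, 0.986, 0.166], [-1.0, -0.001, -0.0]]
ft_force: [1.9, -4.0, 1.0]
grip_width: 0.237
```

```bash
python3 tan.py
```

```text
t 19.9 pos [0.5447 0.0378 0.3117] F tool [-1.04 -4.23  1.21] j6 -103.57590336890547 yang 99.53444687772696
```

Request:
{"method": "jog_arm", "body": {
  "series": [
    [0,3.7,0.1,0.05,0,0,20],
    [0,7.5,0.4,0.1,0,0,20]
  ]
}}

```text
t: 20.07
eef_pos: [0.5439, 0.0454, 0.3117]
orientation: [[-0.0, -0.066, 0.998], [-0.001, 0.998, 0.066], [-1.0, -0.001, -0.0]]
ft_force: [1.8, -3.8, 1.4]
grip_width: 0.236
```

```bash
python3 tan.py
```

```text
t 20.0667 pos [0.5439 0.0454 0.3117] F tool [-1.43 -3.92  1.57] j6 -97.0460518303906 yang 93.7992801107248
```

Request:
{"method": "jog_arm", "body": {
  "series": [
    [0,3.7,0.1,0.05,0,0,20],
    [0,7.5,0.4,0.1,0,0,20]
  ]
}}

```text
t: 20.23
eef_pos: [0.5438, 0.0529, 0.3116]
orientation: [[-0.0, 0.034, 0.999], [-0.001, 0.999, -0.034], [-1.0, -0.001, -0.0]]
ft_force: [2.0, -3.5, 1.3]
grip_width: 0.235
```

```bash
python3 tan.py
```

```text
t 20.2333 pos [0.5438 0.0529 0.3116] F tool [-1.28 -3.44  2.08] j6 -90.5226816553561 yang 88.07421104783619
```

Request:
{"method": "jog_arm", "body": {
  "series": [
    [0,1.9,0,0.025,0,0,20],
    [0,3.7,0.1,0.05,0,0,20]
  ]
}}

```text
t: 20.4
eef_pos: [0.5441, 0.0567, 0.3117]
orientation: [[-0.0, 0.082, 0.997], [-0.001, 0.997, -0.082], [-1.0, -0.001, -0.0]]
ft_force: [1.6, -3.6, 1.1]
grip_width: 0.232
```

```bash
python3 tan.py
```

```text
t 20.4 pos [0.5441 0.0567 0.3117] F tool [-1.11 -3.43  1.93] j6 -87.33991680820434 yang 85.28708763536225
```

Request:
{"method": "jog_arm", "body": {
  "series": [
    [0,1.9,0,0.025,0,0,20],
    [0,3.7,0.1,0.05,0,0,20]
  ]
}}

```text
t: 20.57
eef_pos: [0.5445, 0.0603, 0.3116]
orientation: [[-0.0, 0.132, 0.991], [-0.001, 0.991, -0.132], [-1.0, -0.001, -0.0]]
ft_force: [2.1, -2.1, 1.2]
grip_width: 0.235
```

```bash
python3 tan.py
```

```text
t 20.5667 pos [0.5445 0.0603 0.3116] F tool [-1.24 -1.78  2.33] j6 -84.09251318350012 yang 82.41933025538069
```

Request:
{"method": "jog_arm", "body": {
  "series": [
    [0,1.9,0,0.025,0,0,20],
    [0,3.7,0.1,0.05,0,0,20]
  ]
}}

```text
t: 20.73
eef_pos: [0.545, 0.0639, 0.3116]
orientation: [[-0.001, 0.181, 0.983], [-0.001, 0.983, -0.181], [-1.0, -0.001, -0.0]]
ft_force: [1.5, -3.9, 1.2]
grip_width: 0.237
```

```bash
python3 tan.py
```

```text
t 20.7333 pos [0.545  0.0639 0.3116] F tool [-1.23 -3.57  2.23] j6 -80.84245119627947 yang 79.55708231180445
```

Request:
{"method": "jog_arm", "body": {
  "series": [
    [0,1.9,0,0.025,0,0,20],
    [0,3.7,0.1,0.05,0,0,20]
  ]
}}

```text
t: 20.9
eef_pos: [0.5458, 0.0675, 0.3116]
orientation: [[-0.001, 0.23, 0.973], [-0.001, 0.973, -0.23], [-1.0, -0.001, -0.0]]
ft_force: [2.4, -3.7, 2.1]
grip_width: 0.23
```

```bash
python3 tan.py
```

```text
t 20.9 pos [0.5458 0.0675 0.3116] F tool [-2.06 -3.01  3.18] j6 -77.59353221242377 yang 76.68787004025442
```

```bash
python3 - <<'E'
from h import *
shot('wrist','w16.png')
E
```

```text
(no output)
```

View pics/w16.png

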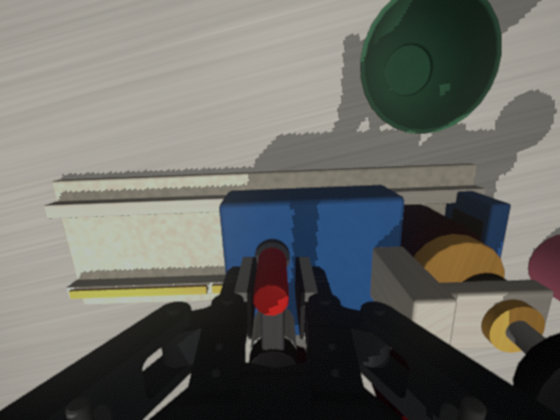

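Lever follows and the bar is aligned with the tool. Continue in 0.05 rad steps.

Request:
{"method": "jog_arm", "body": {
  "series": [
    [0,1.9,0,0.025,0,0,20],
    [0,3.7,0.1,0.05,0,0,20]
  ]
}}

```text
t: 21.12
eef_pos: [0.5467, 0.0709, 0.3116]
orientation: [[-0.001, 0.279, 0.96], [-0.001, 0.96, -0.279], [-1.0, -0.001, -0.001]]
ft_force: [1.1, -4.9, 1.8]
grip_width: 0.228
```

```bash
python3 tan.py
```

```text
t 21.1167 pos [0.5467 0.0709 0.3116] F tool [-1.83 -4.34  2.45] j6 -74.35786954375035 yang 73.82351013663546
```

Request:
{"method": "jog_arm", "body": {
  "series": [
    [0,1.9,0,0.025,0,0,20],
    [0,3.7,0.1,0.05,0,0,20]
  ]
}}

```text
t: 21.28
eef_pos: [0.5478, 0.0744, 0.3116]
orientation: [[-0.001, 0.326, 0.945], [-0.001, 0.945, -0.326], [-1.0, -0.001, -0.0]]
ft_force: [1.3, -5.5, 1.1]
grip_width: 0.236
```

```bash
python3 tan.py
```

```text
t 21.2833 pos [0.5478 0.0744 0.3116] F tool [-1.11 -4.77  3.06] j6 -71.11632283060622 yang 70.95584619799423
```

Request:
{"method": "jog_arm", "body": {
  "series": [
    [0,1.9,0,0.025,0,0,20],
    [0,3.7,0.1,0.05,0,0,20]
  ]
}}

```text
t: 21.45
eef_pos: [0.5492, 0.0778, 0.3116]
orientation: [[-0.001, 0.373, 0.928], [-0.001, 0.928, -0.373], [-1.0, -0.001, -0.0]]
ft_force: [2.1, -5.2, 2.1]
grip_width: 0.232
```

```bash
python3 tan.py
```

```text
t 21.45 pos [0.5492 0.0778 0.3116] F tool [-2.05 -4.06  3.89] j6 -67.89204297207105 yang 68.09804591831858
```

Request:
{"method": "jog_arm", "body": {
  "series": [
    [0,1.9,1,0.025,0,0,20],
    [0,3.7,2,0.05,0,0,20]
  ]
}}

```text
t: 21.62
eef_pos: [0.5515, 0.0807, 0.3113]
orientation: [[-0.005, 0.419, 0.908], [-0.001, 0.908, -0.419], [-1.0, -0.003, -0.004]]
ft_force: [-4.2, -4.4, 3.9]
grip_width: 0.235
```

```bash
python3 tan.py
```

```text
t 21.6167 pos [0.5515 0.0807 0.3113] F tool [-3.91 -5.76 -1.94] j6 -64.7474358045988 yang 65.22540048386323
```

Request:
{"method": "jog_arm", "body": {
  "series": [
    [0,1.9,0.5,0.025,0,0,20],
    [0,3.7,1,0.05,0,0,20]
  ]
}}

```text
t: 21.78
eef_pos: [0.5536, 0.0837, 0.311]
orientation: [[-0.006, 0.464, 0.886], [-0.001, 0.886, -0.464], [-1.0, -0.003, -0.005]]
ft_force: [-5.8, -3.8, 3.3]
grip_width: 0.237
```

```bash
python3 tan.py
```

```text
t 21.7833 pos [0.5536 0.0837 0.311 ] F tool [-3.24 -6.09 -3.33] j6 -61.58200986714096 yang 62.36398145294641
```

Request:
{"method": "jog_arm", "body": {
  "series": [
    [0,1.4,-0.3,0.02,0,0,20],
    [0,2.8,-0.6,0.04,0,0,20]
  ]
}}

```text
t: 21.95
eef_pos: [0.5547, 0.0863, 0.3111]
orientation: [[-0.005, 0.499, 0.867], [-0.001, 0.867, -0.499], [-1.0, -0.003, -0.003]]
ft_force: [-2.3, -4.5, 0.9]
grip_width: 0.232
```

```bash
python3 tan.py
```

```text
t 21.95 pos [0.5547 0.0863 0.3111] F tool [-0.86 -5.06  0.31] j6 -59.0232313394085 yang 60.09236021389904
```

Request:
{"method": "jog_arm", "body": {
  "series": [
    [0,1.5,0.1,0.02,0,0,20],
    [0,3,0.2,0.04,0,0,20]
  ]
}}

```text
t: 22.12
eef_pos: [0.5563, 0.0887, 0.3111]
orientation: [[-0.005, 0.533, 0.846], [-0.001, 0.846, -0.533], [-1.0, -0.004, -0.003]]
ft_force: [-3.0, -5.1, 3.2]
grip_width: 0.229
```

```bash
python3 tan.py
```

```text
t 22.1167 pos [0.5563 0.0887 0.3111] F tool [-3.23 -5.94  0.15] j6 -56.479342088805744 yang 57.79490760023484
```

Request:
{"method": "jog_arm", "body": {
  "series": [
    [0,1.5,0.1,0.02,0,0,20],
    [0,3,0.2,0.04,0,0,20]
  ]
}}

```text
t: 22.28
eef_pos: [0.558, 0.0911, 0.3111]
orientation: [[-0.005, 0.566, 0.824], [-0.001, 0.824, -0.566], [-1.0, -0.004, -0.004]]
ft_force: [-3.4, -4.7, 2.3]
grip_width: 0.233
```

```bash
python3 tan.py
```

```text
t 22.2833 pos [0.558  0.0911 0.3111] F tool [-2.23 -5.83 -0.13] j6 -53.94667603080204 yang 55.50310098381816
```

Request:
{"method": "jog_arm", "body": {
  "series": [
    [0,1.2,0.1,0.015,0,0,20],
    [0,2.4,0.1,0.03,0,0,20]
  ]
}}

```text
t: 22.45
eef_pos: [0.5594, 0.093, 0.3111]
orientation: [[-0.006, 0.591, 0.807], [-0.001, 0.807, -0.591], [-1.0, -0.004, -0.004]]
ft_force: [-4.7, -4.8, 2.8]
grip_width: 0.235
```

```bash
python3 tan.py
```

```text
t 22.45 pos [0.5594 0.093  0.3111] F tool [-2.75 -6.68 -0.92] j6 -52.04861242890752 yang 53.79952513866964
```

Request:
{"method": "jog_arm", "body": {
  "series": [
    [0,1.2,0.1,0.015,0,0,20],
    [0,2.4,0.1,0.03,0,0,20]
  ]
}}

```text
t: 22.62
eef_pos: [0.5608, 0.0949, 0.3111]
orientation: [[-0.006, 0.615, 0.789], [-0.001, 0.789, -0.615], [-1.0, -0.005, -0.004]]
ft_force: [-5.2, -6.4, 3.7]
grip_width: 0.236
```

```bash
python3 tan.py
```

```text
t 22.6167 pos [0.5608 0.0949 0.3111] F tool [-3.69 -8.27 -0.14] j6 -50.14735288848367 yang 52.082355002539046
```

Request:
{"method": "jog_arm", "body": {
  "series": [
    [0,-1,0,0,0,0,36],
    [0,-1,0,0,0,0,36],
    [0,-1,0,0,0,0,36],
    [-30,-1,0,0,0,0,36],
    [-70,-1,0,0,0,0,36],
    [-80,-1,0,0,0,0,36],
    [-80,-1,0,0,0,0,36]
  ]
}}

```text
t: 23.2
eef_pos: [0.5618, 0.095, 0.3954]
orientation: [[0.007, 0.615, 0.788], [0.001, 0.788, -0.615], [-1.0, 0.005, 0.005]]
ft_force: [0.2, -0.3, 0.4]
grip_width: 0.417
```

```bash
python3 - <<'E'
from chk import *
shot('wrist','w17.png');shot('scene','s17.png');c=shot('top','t17.png')
cv2.imwrite('pics/s17z.png',cv2.resize(cv2.imread('pics/s17.png')[150:310,190:380],None,fx=3.2,fy=3.2,interpolation=2))
cv2.imwrite('pics/t17z.png',cv2.resize(cv2.imread('pics/t17.png')[130:280,180:430],None,fx=3,fy=3))
E
python3 tan.py
```

```text
t 23.2 pos [0.5618 0.095  0.3954] F [ 0.15 -0.34  0.39] shift [92.6 22.5 10.3] rot [-0.476  0.006 -0.003]
F along jig y -0.30314544810797434
t 23.35 pos [0.5609 0.0949 0.3904] F tool [-0.97 -0.56 -0.1 ] j6 -50.09538317261747 yang 51.97360558847382
```

View pics/s17z.png

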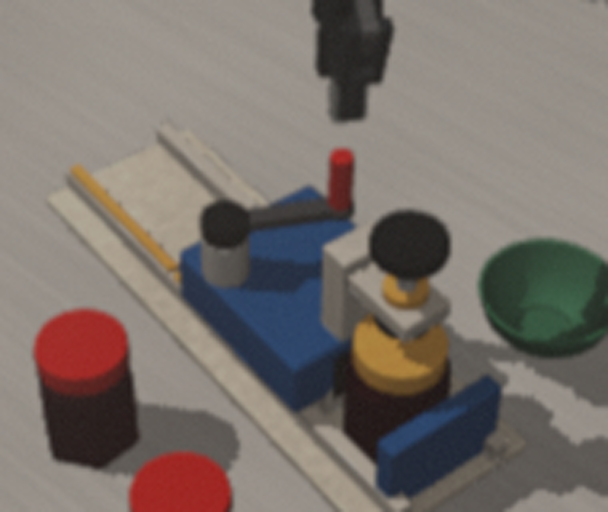

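View pics/t17z.png

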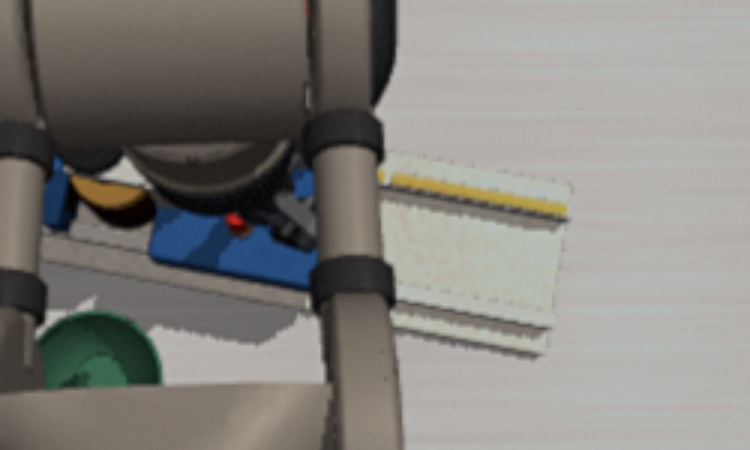

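View pics/w17.png

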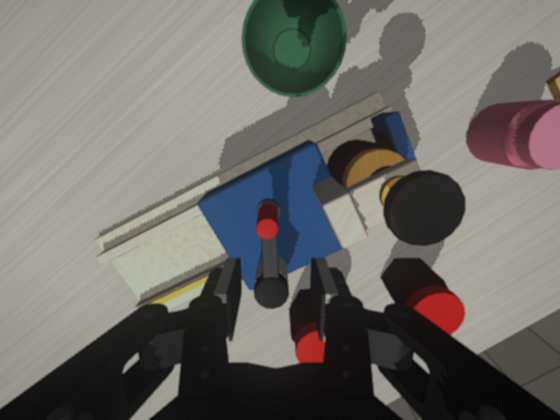

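```bash
python3 - <<'E'
from chk import *
c=np.load('pics/w17.png.npz'); p=atz(c,(425,207),.19); print('wrist',p,jig(p))
c=np.load('pics/s17.png.npz'); p=atz(c,(190+409/3.2-.4,150+243/3.2-.4),.187); print('scene',p,jig(p))
t=W(v,.0005,.1178,.40); print(t); to(t,79.3); print(sensors.read_state()['joints'])
E
```

```text
t 23.35 pos [0.5609 0.0949 0.3904] F [-0.42 -0.38  0.97] shift [87.3 23.8 11.6] rot [-0.477 -0.003  0.001]
F along jig y -0.45409231971974756
wrist [0.59857152 0.18293364 0.19      ] [-0.00026428  0.12027583  0.19      ]
scene [0.60395998 0.18452479 0.187     ] [0.00473507 0.12283977 0.187     ]
[np.float64(0.5988628336906928), np.float64(0.18035895412514508), 0.4]
t 23.35 pos [0.5609 0.0949 0.3904] F [-0.42 -0.38  0.97] shift [ -9.7  90.7 -22.8] rot [-0.477 -0.003  0.001]
[ 1.88012587e+00  2.48846508e+01  8.14854407e+01  7.20708168e-03
  7.37968653e+01 -5.00953832e+01]
```

Request:
{"method": "jog_arm", "body": {
  "series": [
    [-10,30,-8,0,0,0,0],
    [-10,65,-17,0,0,0,0],
    [-10,92,-23.6,0,0,0,0],
    [-10,92,-23.6,0,0,0,0],
    [-10,92,-23.6,0,0,0,0],
    [-10,92,-23.6,0,0,0,0],
    [-10,92,-23.6,0,0,0,0]
  ]
}}

```text
t: 23.93
eef_pos: [0.5991, 0.1809, 0.4006]
orientation: [[-0.003, 0.617, 0.787], [-0.001, 0.787, -0.617], [-1.0, -0.002, -0.002]]
ft_force: [0.1, -1.1, 0.3]
grip_width: 0.0
```

```bash
python3 - <<'E'
from h import *
shot('scene','s18.png');shot('top','t18.png')
a=cv2.imread('pics/s18.png')[110:310,200:380];b=cv2.imread('pics/t18.png')[130:280,180:330]
cv2.imwrite('pics/c18.png',np.hstack([cv2.resize(a,(396,440)),cv2.resize(b,(400,440))]))
E
python3 tan.py
```

```text
t 24.0333 pos [0.5992 0.1808 0.4014] F tool [-0.24 -0.05 -0.61] j6 -42.09119451558458 yang 51.871793301724296
```

View pics/c18.png

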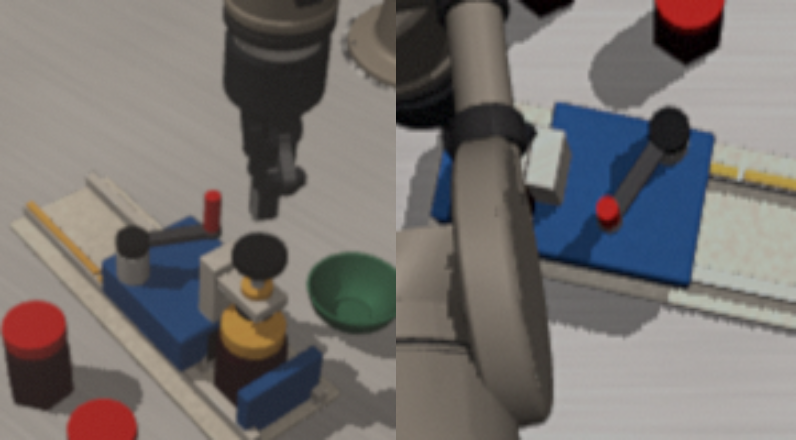

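```bash
python3 - <<'E'
from chk import *
to(W(v,0,.172,.40),79.3); to(W(v,0,.172,.354),79.3)
E
```

```text
t 24.0333 pos [0.5992 0.1808 0.4014] F [-0.51  0.34  0.24] shift [ 98.4 -67.5  34.3] rot [-0.479 -0.001  0.001]
F along jig y 0.24049752733975507
t 24.0333 pos [0.5992 0.1808 0.4014] F [-0.51  0.34  0.24] shift [  1.3  47.3 -25.5] rot [-0.479 -0.001  0.001]
t 24.0333 pos [0.5992 0.1808 0.4014] F [-0.51  0.34  0.24] shift [ 47.3  47.4 -25.4] rot [-0.479 -0.001  0.001]
```

Request:
{"method": "jog_arm", "body": {
  "series": [
    [0,47,-25,-0.479,0,0,0],
    [0,47,-25,-0.479,0,0,0],
    [0,47,-25,-0.479,0,0,0],
    [0,47,-25,-0.479,0,0,0],
    [0,47,-25,-0.479,0,0,0],
    [25,47,-25,-0.479,0,0,0],
    [47,47,-25,-0.479,0,0,0],
    [47,47,-25,-0.479,0,0,0],
    [47,47,-25,-0.479,0,0,0]
  ]
}}

```text
t: 24.78
eef_pos: [0.6085, 0.2335, 0.3539]
orientation: [[-0.003, 0.187, 0.982], [-0.001, 0.982, -0.187], [-1.0, -0.001, -0.003]]
ft_force: [0.8, 0.6, 0.4]
grip_width: 0.0
```

```bash
python3 - <<'E'
from chk import *
c=shot('scene','s19.png')
cv2.imwrite('pics/s19z.png',cv2.resize(cv2.imread('pics/s19.png')[150:310,210:370],None,fx=3.5,fy=3.5,interpolation=2))
E
```

```text
t 24.7833 pos [0.6085 0.2335 0.3539] F [0.76 0.63 0.43] shift [  51.1 -129.3    0.2] rot [-0.002 -0.003  0.001]
F along jig y 0.7586604682662269
```

View pics/s19z.png

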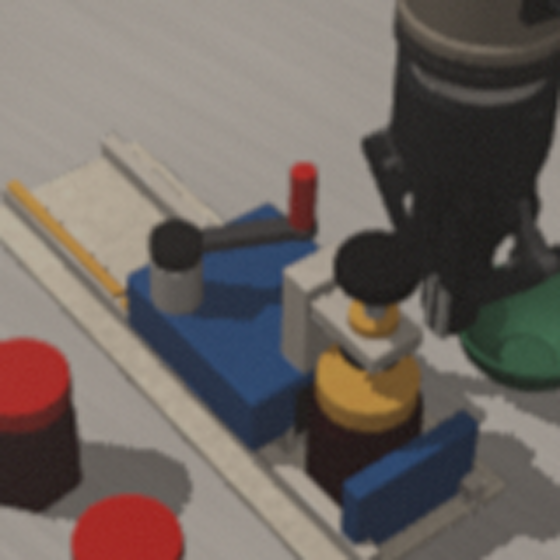

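Request:
{"method": "jog_arm", "body": {
  "series": [
    [0,-3,0,0,0,0,0],
    [0,-6,0,0,0,0,0],
    [0,-8,0,0,0,0,0],
    [0,-9,0,0,0,0,0],
    [0,-10,0,0,0,0,0]
  ]
}}

```text
t: 25.25
eef_pos: [0.6068, 0.2241, 0.3551]
orientation: [[-0.0, 0.185, 0.983], [0.0, 0.983, -0.185], [-1.0, 0.0, -0.0]]
ft_force: [-0.3, 0.1, 0.2]
grip_width: 0.0
```

Request:
{"method": "jog_arm", "body": {
  "series": [
    [0,-1,0,0,0,0,0],
    [0,-2,0,0,0,0,0],
    [0,-2,0,0,0,0,0]
  ]
}}

```text
t: 25.5
eef_pos: [0.6064, 0.2223, 0.3546]
orientation: [[-0.001, 0.184, 0.983], [-0.0, 0.983, -0.184], [-1.0, -0.0, -0.001]]
ft_force: [0.6, 0.6, -0.1]
grip_width: -0.004
```

Request:
{"method": "jog_arm", "body": {
  "series": [
    [0,-1,0,0,0,0,0],
    [0,-2,0,0,0,0,0],
    [0,-2,0,0,0,0,0]
  ]
}}

```text
t: 25.75
eef_pos: [0.606, 0.2203, 0.3545]
orientation: [[-0.001, 0.184, 0.983], [-0.0, 0.983, -0.184], [-1.0, -0.0, -0.001]]
ft_force: [-0.2, 0.5, 0.0]
grip_width: -0.003
```

Request:
{"method": "jog_arm", "body": {
  "series": [
    [0,-1,0,0,0,0,0],
    [0,-2,0,0,0,0,0],
    [0,-3,0,0,0,0,0],
    [0,-3,0,0,0,0,0]
  ]
}}

```text
t: 26.08
eef_pos: [0.6055, 0.2179, 0.3546]
orientation: [[-0.0, 0.184, 0.983], [0.001, 0.983, -0.184], [-1.0, 0.001, -0.001]]
ft_force: [0.2, 4.6, -0.6]
grip_width: 0.0
```

Request:
{"method": "jog_arm", "body": {
  "series": [
    [0,-1,0,0,0,0,0],
    [0,-2,0,0,0,0,0],
    [0,-2,0,0,0,0,0]
  ]
}}

```text
t: 26.33
eef_pos: [0.6052, 0.217, 0.3546]
orientation: [[0.001, 0.184, 0.983], [0.004, 0.983, -0.184], [-1.0, 0.004, -0.0]]
ft_force: [2.6, 9.4, -1.9]
grip_width: -0.004
```

Request:
{"method": "jog_arm", "body": {
  "series": [
    [0,-1,0,0,0,0,0],
    [0,-1,0,0,0,0,0]
  ]
}}

```text
t: 26.5
eef_pos: [0.605, 0.2166, 0.3546]
orientation: [[0.001, 0.183, 0.983], [0.005, 0.983, -0.183], [-1.0, 0.005, 0.0]]
ft_force: [3.5, 12.4, -3.4]
grip_width: -0.003
```

Request:
{"method": "jog_arm", "body": {
  "series": [
    [0,-1,0,0,0,0,0],
    [0,-1,0,0,0,0,0]
  ]
}}

```text
t: 26.67
eef_pos: [0.6049, 0.2162, 0.3546]
orientation: [[0.002, 0.183, 0.983], [0.006, 0.983, -0.183], [-1.0, 0.007, 0.001]]
ft_force: [4.2, 14.4, -4.6]
grip_width: -0.0
```

Request:
{"method": "jog_arm", "body": {
  "series": [
    [0,5,0,0,0,0,0],
    [0,12,0,0,0,0,0],
    [-25,12,0,0,0,0,0],
    [-42,12,0,0,0,0,0],
    [-42,12,0,0,0,0,0]
  ]
}}

```text
t: 27.08
eef_pos: [0.6075, 0.2254, 0.4006]
orientation: [[0.006, 0.184, 0.983], [0.0, 0.983, -0.184], [-1.0, 0.001, 0.005]]
ft_force: [0.1, 0.3, 1.2]
grip_width: -0.005
```

```bash
python3 - <<'E'
from chk import *
to(W(v,0,.1200,.371),79.3)
E
```

```text
t 27.0833 pos [0.6075 0.2254 0.4006] F [0.14 0.26 1.22] shift [  97.4 -121.3   -1.3] rot [ 0.001  0.005 -0.001]
F along jig y 0.2848573836490198
t 27.0833 pos [0.6075 0.2254 0.4006] F [0.14 0.26 1.22] shift [ 29.6 -43.7  -0.8] rot [ 0.001  0.005 -0.001]
```

Request:
{"method": "jog_arm", "body": {
  "series": [
    [0,-25,0,0,0,0,0],
    [0,-44,0,0,0,0,0],
    [0,-44,0,0,0,0,0],
    [0,-44,0,0,0,0,0]
  ]
}}

```text
t: 27.42
eef_pos: [0.5989, 0.1812, 0.3962]
orientation: [[-0.002, 0.186, 0.983], [-0.001, 0.983, -0.186], [-1.0, -0.001, -0.002]]
ft_force: [0.2, 0.6, 0.1]
grip_width: 0.003
```

```bash
python3 - <<'E'
from chk import *
to(W(v,0,.1200,.363),79.3)
c=shot('scene','s20.png')
cv2.imwrite('pics/s20z.png',cv2.resize(cv2.imread('pics/s20.png')[130:290,220:380],None,fx=3.5,fy=3.5,interpolation=2))
E
```

```text
t 27.4167 pos [0.5989 0.1812 0.3962] F [0.21 0.58 0.11] shift [ 93.3 -76.1  -0.2] rot [-0.    -0.002  0.001]
F along jig y 0.6092426512871231
t 27.4167 pos [0.5989 0.1812 0.3962] F [0.21 0.58 0.11] shift [33.2  1.4 -0.3] rot [-0.    -0.002  0.001]
```

View pics/s20z.png

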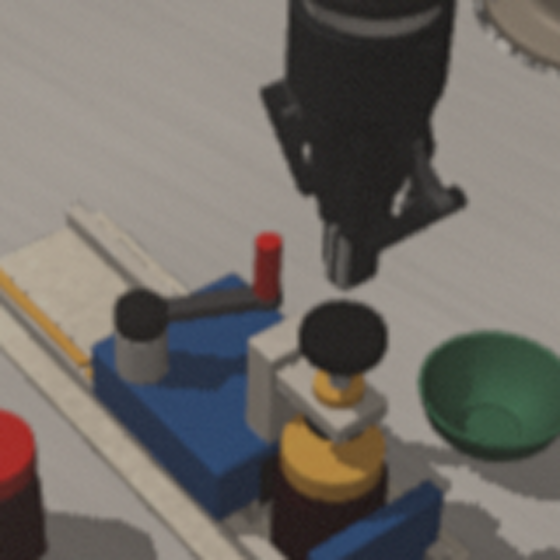

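Request:
{"method": "jog_arm", "body": {
  "series": [
    [15,1.4,0,0,0,0,0],
    [26,1.4,0,0,0,0,0],
    [32,1.4,0,0,0,0,0],
    [36,1.4,0,0,0,0,0],
    [40,1.4,0,0,0,0,0],
    [43,1.4,0,0,0,0,0],
    [46,1.4,0,0,0,0,0],
    [46,1.4,0,0,0,0,0]
  ]
}}

```text
t: 28.13
eef_pos: [0.599, 0.1838, 0.3507]
orientation: [[-0.001, 0.184, 0.983], [0.0, 0.983, -0.184], [-1.0, 0.0, -0.001]]
ft_force: [-3.9, 2.0, 6.5]
grip_width: -0.0
```

```bash
python3 tan.py
```

```text
t 28.1333 pos [0.599  0.1838 0.3507] F tool [-6.48  1.26 -4.22] j6 -69.36082605466432 yang 79.39590116150357
```

Plunger is going down (6.5 N at ~12 mm). Continue to the lid.

Request:
{"method": "jog_arm", "body": {
  "series": [
    [2,0,0,0,0,0,0],
    [4,0,0,0,0,0,0],
    [6,0,0,0,0,0,0],
    [7,0,0,0,0,0,0],
    [7,0,0,0,0,0,0]
  ]
}}

```text
t: 28.55
eef_pos: [0.599, 0.1837, 0.3444]
orientation: [[0.0, 0.184, 0.983], [0.001, 0.983, -0.184], [-1.0, 0.001, -0.0]]
ft_force: [-4.2, 1.7, 6.7]
grip_width: -0.004
```

Request:
{"method": "jog_arm", "body": {
  "series": [
    [1,0,0,0,0,0,0],
    [1,0,0,0,0,0,0]
  ]
}}

```text
t: 28.72
eef_pos: [0.599, 0.1837, 0.3435]
orientation: [[0.0, 0.184, 0.983], [0.001, 0.983, -0.184], [-1.0, 0.001, 0.0]]
ft_force: [-4.8, 1.5, 7.0]
grip_width: 0.002
```

Request:
{"method": "jog_arm", "body": {
  "series": [
    [1,0,0,0,0,0,0],
    [1,0,0,0,0,0,0]
  ]
}}

```text
t: 28.88
eef_pos: [0.5989, 0.1837, 0.3434]
orientation: [[0.001, 0.184, 0.983], [0.001, 0.983, -0.184], [-1.0, 0.001, 0.001]]
ft_force: [-5.8, 2.0, 10.9]
grip_width: 0.001
```

Request:
{"method": "jog_arm", "body": {
  "series": [
    [1,0,0,0,0,0,0],
    [1.5,0,0,0,0,0,0],
    [1.5,0,0,0,0,0,0],
    [1.5,0,0,0,0,0,0]
  ]
}}

```text
t: 29.22
eef_pos: [0.5988, 0.1837, 0.3434]
orientation: [[0.002, 0.184, 0.983], [0.001, 0.983, -0.184], [-1.0, 0.001, 0.002]]
ft_force: [-8.7, -0.0, 17.5]
grip_width: 0.002
```

```bash
python3 - <<'E'
from h import *
print(sensors.read_state()['ft_force'],sensors.read_state()['eef_pos'])
c=shot('scene','s21.png')
cv2.imwrite('pics/s21z.png',cv2.resize(cv2.imread('pics/s21.png')[150:310,220:380],None,fx=3.5,fy=3.5,interpolation=2))
E
```

```text
[-8.67684161 -0.04672416 17.49159862] [0.59876787 0.18368544 0.34341496]
```

View pics/s21z.png

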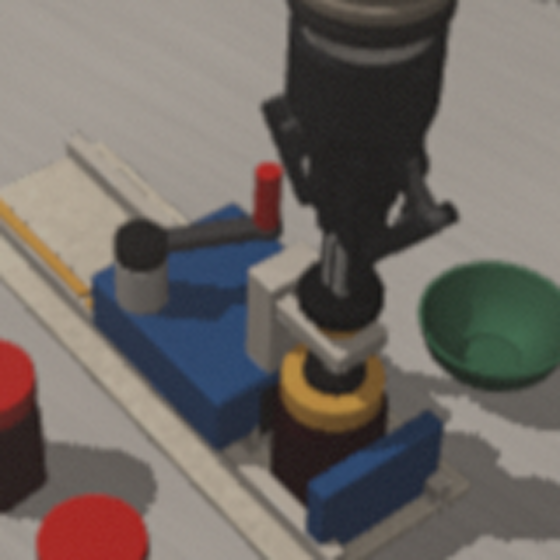

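The foot is on the lid (foot near (337,370) in the crop, 17.5 N). Releasing.

Request:
{"method": "jog_arm", "body": {
  "series": [
    [-4,0,0,0,0,0,0],
    [-10,0,0,0,0,0,0],
    [-18,0,0,0,0,0,0],
    [-28,0,0,0,0,0,0],
    [-55,0,0,0,0,0,0],
    [-80,0,0,0,0,0,0],
    [-80,-30,-30,0,0,0,0],
    [-80,-60,-60,0,0,0,0],
    [-80,-90,-90,0,0,0,0],
    [-80,-120,-120,0,0,0,0],
    [-80,-120,-120,0,0,0,0],
    [-80,-120,-120,0,0,0,0]
  ]
}}

```text
t: 30.27
eef_pos: [0.4578, 0.0864, 0.421]
orientation: [[0.0, 0.186, 0.983], [-0.001, 0.983, -0.186], [-1.0, -0.001, 0.0]]
ft_force: [2.0, -0.2, -0.3]
grip_width: 0.0
```

```bash
python3 - <<'E'
from h import *
print(sensors.read_state()['ft_force'],sensors.read_state()['eef_pos'])
shot('scene','s22.png');shot('top','t22.png')
a=cv2.imread('pics/s22.png')[150:310,210:370];b=cv2.imread('pics/t22.png')[100:280,140:320]
cv2.imwrite('pics/c22.png',np.hstack([cv2.resize(a,(400,400),interpolation=2),cv2.resize(b,(400,400),interpolation=2)]))
E
```

```text
[ 1.9579998  -0.22324608 -0.27226532] [0.45776495 0.08642698 0.42100237]
```

View pics/c22.png

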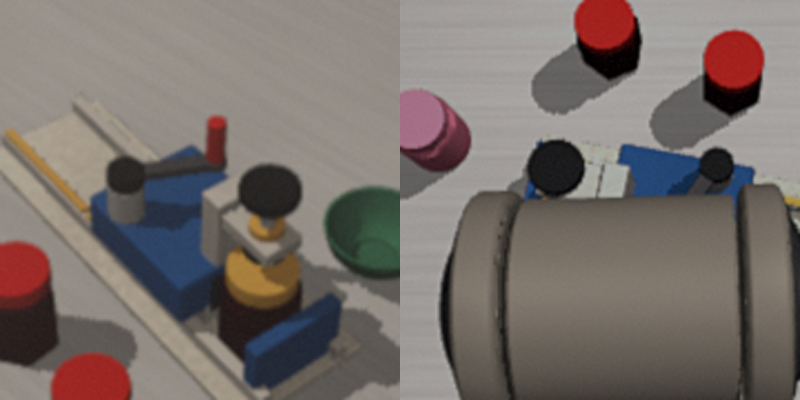

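```bash
python3 - <<'E'
import cv2,numpy as np
g=lambda f:cv2.cvtColor(cv2.imread('pics/'+f),cv2.COLOR_BGR2GRAY).astype(np.float32)
b=g('s22.png')
for f in('s10.png','s11.png','scene12.png','s17.png','s18.png'):
    a=g(f)
    for nm,(x0,y0,x1,y1) in(('saddle side',(240,240,290,280)),('plunger',(285,208,345,275)),('fence',(305,265,350,305))):
        t=b[y0+5:y1-5,x0+5:x1-5]; r=cv2.phaseCorrelate(a[y0:y1,x0:x1],b[y0:y1,x0:x1],cv2.createHanningWindow((x1-x0,y1-y0),cv2.CV_32F)); print(f,nm,np.round(r[0],2),round(r[1],2))
E
```

```text
s10.png saddle side [ 0.08 -0.  ] 1.08
s10.png plunger [0.62 0.48] 0.95
s10.png fence [0.82 0.04] 0.95
s11.png saddle side [ 0.46 -0.68] 0.44
s11.png plunger [ 0.04 -0.1 ] 0.89
s11.png fence [-0.11  0.16] 0.69
scene12.png saddle side [ 0.67 -0.01] 0.26
scene12.png plunger [ 0.04 -0.  ] 0.87
scene12.png fence [-0.21  0.61] 0.51
s17.png saddle side [-0.06  0.14] 0.4
s17.png plunger [-0.06 -0.02] 0.94
s17.png fence [0.08 0.74] 0.44
s18.png saddle side [ 0.57 -0.32] 0.43
s18.png plunger [-0.02  0.  ] 0.97
s18.png fence [-0.27  1.36] 0.21
```

```bash
python3 - <<'E'
from cell import workorder,sensors
print(sensors.read_state()['t'],workorder.sign_off())
E
```

```text
the job is handed in; nothing more can be done
30.3667 None
```

I freed the clamp and pushed the carriage until the jar was trapped against the fence. I then re-tightened the lever, pressed the plunger onto the lid, let it spring back, moved the arm clear, and handed in at about 30 s of the 72 s limit. The hand-in reports no verdict.

**What the last checks showed:**
- **Jar snug:** the push force rose from 7 N to about 18 N as the jar met the fence. Image comparison showed no visible carriage shift (well under 1 mm) between that push and the end.
- **Clamp tight:** the last lever reading was about 8.3 N, just above the 6–8 N "firmly tight" band and well below the 15 N overstrain figure. A backward push of about 15 N on the plunger head afterwards did not move the carriage.
- **Stamp:** the plunger stopped on the lid after about 20 mm, held at 17.5 N. The final picture shows it back up and the jar standing. The other two jars and the bowl look unmoved, judged by eye only.

**What went wrong or disagreed:**
- **Wrist joint limit:** while freeing the lever, the last joint hit its range limit. The arm left its path, and the closed fingers pressed down with about 34 N, probably on the lever's screw knob. This also moved the free carriage about 20 mm forward. I lifted off straight away and saw nothing out of place.
- **Lever angle:** my camera estimate is about 0.85–0.9 rad, above the 0.7 rad given as the highest tight angle and near the 0.9 end stop. I relied on the force rise and the push test instead.
- **Scene camera:** it placed raised parts a few millimetres away from where the top camera did.

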